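# Turn the temple blocks end for end, nest them and shut the clamshell carrier

## Task

Take the aluminium bar off the open carrier and lay it flat on the middle of the cork pad. Then turn every brown temple block end for end and lay it fully down in a nest of the carrier, its broad end in the broad pocket, without striking the lamp post or the raised shell, and last swing the hinged upper shell down until it is fully shut, its edge on the lower half. Leave everything else where it stands.

Things in the scene. Friction and masses are not known exactly. Their poses are not given: they have to be found in the camera images.
- carrier: fixed lower half of the clamshell carrier, 214 mm (its x) by 215 mm (its y, -120 to +95 mm), flat top 18 mm above the bench. Origin on the bench under the middle of nest 2, z up. Three nests, 10 mm deep, lie parallel to its x at y = -54, 0 and 54 mm; their broad pockets are at the +x end, away from the robot. A seated block stands 14 mm above the top
- shell: hinged upper half, 0.3 kg. Origin: middle of the hinge line, at y -122, z 19 mm in the carrier's frame; turns about the shared x. Shut: axes parallel to the carrier's, reaching 217 mm along y (black tab 14 mm more), outer face at z 26 mm. Starts raised 1.62 to 1.8 rad, leaning to the carrier's -y (stop 1.95). Stiff hinge (0.45 N m) stays put: push the outer face near the free edge, 2 to 6 N
- bar: loose aluminium bar 160 mm (its y) x 24 mm (its x) x 18 mm high, 0.18 kg, with a thin dark stripe on top; origin at the centre of its underside, z up. Starts lying across the tops of the nests
- pad: fixed flat cork pad, 220 mm (its x) by 110 mm (its y), 3 mm thick, on the bench on the robot's left; origin at the centre of its underside
- post: fixed steel lamp post on a green foot, 220 mm tall, rod 20 mm across, head 48 mm and foot 64 mm across; stands between the blocks and the carrier, on the side away from the robot. Origin: centre of its foot on the bench
- nest1 (a point): centre of the floor of nest 1, 8 mm above the bench, at y = -54 mm in the carrier's frame: a seated block's origin lies here, its x along the carrier's x. The nest has a block's outline with 2.5 mm to spare all round (slot 27 mm, broad pocket 41 mm wide): a block enters only with its broad end at the pocket
- nest1_broad (a point): point on the floor of nest 1 in the middle of its broad pocket, 70 mm along the carrier's +x from nest 1
- nest2 (a point): centre of the floor of nest 2, 8 mm above the bench, at y = 0 mm in the carrier's frame: a seated block's origin lies here, its x along the carrier's x. The nest has a block's outline with 2.5 mm to spare all round (slot 27 mm, broad pocket 41 mm wide): a block enters only with its broad end at the pocket
- nest2_broad (a point): point on the floor of nest 2 in the middle of its broad pocket, 70 mm along the carrier's +x from nest 2
- nest3 (a point): centre of the floor of nest 3, 8 mm above the bench, at y = 54 mm in the carrier's frame: a seated block's origin lies here, its x along the carrier's x. The nest has a block's outline with 2.5 mm to spare all round (slot 27 mm, broad pocket 41 mm wide): a block enters only with its broad end at the pocket
- nest3_broad (a point): point on the floor of nest 3 in the middle of its broad pocket, 70 mm along the carrier's +x from nest 3
- block1: loose brown laminated acetate block for spectacle arms, 180 mm long (its x), 24 mm high, 0.12 kg; slim part 22 mm wide (x -90 to +50 mm), broad end 36 mm wide (x +50 to +90 mm). Origin: middle of the underside, z up. Starts flat on a 3 mm white mat, broad end towards the robot. May be absent
- block1_broad (a point): point on the underside of block1 in the middle of its broad end, 70 mm along its +x
- block2: loose brown laminated acetate block for spectacle arms, 180 mm long (its x), 24 mm high, 0.12 kg; slim part 22 mm wide (x -90 to +50 mm), broad end 36 mm wide (x +50 to +90 mm). Origin: middle of the underside, z up. Starts flat on a 3 mm white mat, broad end towards the robot. May be absent
- block2_broad (a point): point on the underside of block2 in the middle of its broad end, 70 mm along its +x
- block3: loose brown laminated acetate block for spectacle arms, 180 mm long (its x), 24 mm high, 0.12 kg; slim part 22 mm wide (x -90 to +50 mm), broad end 36 mm wide (x +50 to +90 mm). Origin: middle of the underside, z up. Starts flat on a 3 mm white mat, broad end towards the robot. May be absent
- block3_broad (a point): point on the underside of block3 in the middle of its broad end, 70 mm along its +x
- jar: bystander, not part of the job: closed jar, 66 mm across, 70 mm tall
- brush: bystander, not part of the job: hand brush, 170 mm long, lying
- driver: bystander, not part of the job: screwdriver, 160 mm long, lying
- compound: bystander, not part of the job: white bar of polishing compound, 90 x 40 x 30 mm
- cup: bystander, not part of the job: steel cup, 76 mm across, 90 mm tall
- tray: bystander, not part of the job: small grey open parts tray, 130 x 90 x 35 mm
- frame: bystander, not part of the job: finished black spectacle front, 120 mm wide, lying flat, 6 mm thick
There are look-alikes about, which are no part of the job. What is shaped like the block2 but purple is not meant. There is more than one size of the bar; the one meant has the size given above.

How it is judged:
On the way, in this order (a step that is already met when the one before it is completed fails the run):
1. the bar lies on the cork pad (horizontal distance between bar and pad below 0.045 m and height (world z) of bar below 0.012 m and angle between bar's own z axis and vertical below 0.12 rad), for 0.2 s.
2. every block present is seated in a nest, broad end in the broad pocket (((distance between block1 and nest1 below 0.007 m and distance between block1_broad and nest1_broad below 0.008 m) or (distance between block1 and nest2 below 0.007 m and distance between block1_broad and nest2_broad below 0.008 m) or (distance between block1 and nest3 below 0.007 m and distance between block1_broad and nest3_broad below 0.008 m)) and ((distance between block2 and nest1 below 0.007 m and distance between block2_broad and nest1_broad below 0.008 m) or (distance between block2 and nest2 below 0.007 m and distance between block2_broad and nest2_broad below 0.008 m) or (distance between block2 and nest3 below 0.007 m and distance between block2_broad and nest3_broad below 0.008 m)) and ((distance between block3 and nest1 below 0.007 m and distance between block3_broad and nest1_broad below 0.008 m) or (distance between block3 and nest2 below 0.007 m and distance between block3_broad and nest2_broad below 0.008 m) or (distance between block3 and nest3 below 0.007 m and distance between block3_broad and nest3_broad below 0.008 m))), for 0.2 s.
3. the upper shell is shut (angle between shell's own z axis and vertical below 0.04 rad), for 0.2 s.
At the end, for the whole second after the job is handed in: The bar lies flat on the pad (its middle within 45 mm of the pad's), every block present lies fully down in a nest, turned round (origin within 7 mm of the nest's point, broad end within 8 mm of the pocket's), the shell is shut (within 0.04 rad), and all is at rest (all of step 1 and all of step 2 and angle between shell's own z axis and vertical below 0.04 rad and linear speed of each of block1, block2, block3, bar below 0.02 m/s); the robot touches nothing.
It fails at once if the lamp post is struck (over 4 N) by anything (contact force between post and anything else above 4 N).
It fails at once if a block being carried strikes the raised shell (over 4 N) ((contact force between block1 and shell above 4 N and height (world z) of block1 above 0.06 m) or (contact force between block2 and shell above 4 N and height (world z) of block2 above 0.06 m) or (contact force between block3 and shell above 4 N and height (world z) of block3 above 0.06 m)).
It fails at once if a bystander is disturbed (moved over 30 mm) (distance of any of jar, brush, driver, compound, cup, tray, frame from where it was at the start of the episode above 0.03 m).
Of block1, block2, block3 only 2 to 3 are there at a start; the rules pass over those that are not, and their reading is None.
At some moment in a run one of block1, block2, block3 may be knocked a few centimetres aside while the robot is not near it.
Once in a run the grip may slacken for a moment while it holds something.
It also fails if it takes over 210 s, if anything falls off the work surface, if the arm or the gripper's body presses on something with over 40 N, if the wrist force passes 120 N, or if a joint passes its speed limit or range.

## Robot

A 7-joint arm with a two-finger parallel gripper is mounted at the origin on the work surface. World frame = base frame: x ahead of the robot, y to its left, z up, the work surface at z = 0. Lengths are in m, angles in rad, forces in N, time in s.
With the tool pointing down it reaches from about 0.4 to 0.85 m from the base axis. Payload 10.4 kg.
Tool frame: the origin (TCP) lies on the centre line of the jaws, within the pads' length; the fingertips stand 8 mm ahead of it and the grasp point (between the pads) lies 11 mm behind it; z points along the fingers, y is the direction in which the jaws open and shut (so a half turn about z gives the same grasp; the last joint's range is limited). The gripper opens to 85 mm and grips with 20 to 120 N. Pads are 22 mm wide; open, the fingers measure 114 mm over their backs; the gripper's body (76 mm by 85 mm) begins 54 mm behind the grasp point. The pads swing forward as they close: fully open they stand 13 mm farther back than shut.
Start: joints at [-1.16, 0.332, -0.065, 1.46, 0.022, 1.35, -0.088], TCP at [0.263, 0.567, 0.208] pointing down, gripper open.
Joint ranges: [-2.6, 2.6], [-0.5, 2.12], [-1.47, 1.34], [0.16, 2.42], [-1.27, 4.41], [0.06, 2.06], [-2.6, 2.6]. Speed limits (rad/s): [2.22, 2.22, 2.79, 2.79, 3.14, 3.14, 3.14].

## Interface

Orientations are given as a unit quaternion [x, y, z, w].
In Python, from workcell import manip gives the robot as it stands.
- The arm moves only by the tool arm_command, never from a script. Its argument "targets" is text: rows parted by semicolons, each of 6 numbers parted by spaces: the shift along the tool's x, y, z in mm, then the turn, a rotation vector about the tool's x, y, z in rad. A call has 1 to 5 rows; each row shifts and turns the commanded pose from where the row before left it, along the tool's axes as they then stand; what a row does not reach is not made up. A row lasts 1/8 s, in which the tool goes at most 62.5 mm and 10.7 degrees, less where a joint would pass 70% of its speed; a pose out of reach is approached as far as the arm can. A call is refused whole if a number of a shift passes 62.5 or a number of a turn 0.188, either way. A call with a gripper value outside its range is refused whole. "grip" is the finger opening in mm, from 0 to 85.4, set as the call begins (left out, the last holds). The fingers move at their own pace and stop on an object; "squeeze" is the grip in N (left out, the last holds). Time passes only in rows, so rows that do not move let the fingers close. It gives the time, the measured TCP pose, the force and the opening at its end, in the units of the state.
- manip.get_obs(): the state, without advancing time (a new reading comes with each control period).
- manip.camera(name): name is "scene" or "top" or "wrist"; returns a dict with "frame" (480x640x3 uint8, red, green, blue), "vertical_fov" (degrees; the focal length in pixels is half the picture's height over the tangent of half this angle, whatever the lens; pixels are square), "cx", "cy" (the principal point, pixels), "distortion" ([k1, k2, p1, p2, k3] as OpenCV has them; the pictures are not rectified), "rvec" (rotation vector, rad) and "tvec" (3), from world to camera coordinates, as OpenCV has them. Camera axes: x right, y down, z forward; pixel columns grow to the right and rows downward; lengths in m; the calibration is good to about 2 mm. A picture is of the moment at which its call begins. There is no depth.
- manip.hand_in(): hands the job in, once; it reports no verdict.
Trained networks look in a picture, given as the dict that the camera call returned (one of the last four; its "shot" number tells which), for a name from the list of things; names that differ only in an ending like _2 or _b are one class to them, and where a whole thing is asked for, a point or a joint stands for the part that bears it (a point fixed in the world has none). Each returns a list of dicts, best first, with "p" (0 to 1); they miss things now and then, are a little off and sometimes report something else, mostly with a low value. They report only what shows in the picture. A call takes as long as a camera call. They do not tell look-alikes from the thing itself.
- manip.search_frame(picture, name): "xyz" ([x, y, z] in m, in the coordinates of the camera as it stood for that picture, good to about 4 mm: the middle of the surface that is visible of it).
The state is a dict: "clock": time; "joint_pos": joint angles; "joint_velocities": joint speeds; "tau": joint torques, N m; "position": TCP position; "ee_rot": TCP orientation; "ft_force": force on the tool from outside, world axes, zero at the start; "torque": the same for the moment, N m; "grip_width": opening from 0.0 (shut) to 1.0 (fully open).
Only numpy, scipy, OpenCV 4.12 (cv2) and the standard library are available. Lean on these libraries where they do the work, as an engineer would, in place of code of your own. Each camera call takes 0.05 s, during which the arm holds its last target.

## Working session

There is one attempt and no reset: what is moved stays moved. The work goes in short steps, Python scripts to look and compute and a tool call to move; the robot and the scene stay as the last step left them, time stands still between calls to the robot, and variables do not carry over. Pictures are saved under pics/ and viewed, and the job is handed in when it is done.

Besides the shell and the picture viewer there is one more tool, called after ">>>" by a JSON object that holds its "op" and its "data". arm_command: Moves the arm, as the interface text tells. Its arguments: {"type":"object","properties":{"targets":{"type":"string"},"grip":{"type":"number"},"squeeze":{"type":"number"}},"required":["targets"]}

```bash
mkdir -p pics; ls
cat > h.py <<'E'
import numpy as np, cv2, json
from scipy.spatial.transform import Rotation as R
from workcell import manip
def K(c):
    f=240/np.tan(np.radians(c["vertical_fov"])/2)
    return np.array([[f,0,c["cx"]],[0,f,c["cy"]],[0,0,1.]])
def save(c,n): cv2.imwrite(f"pics/{n}.png",c["frame"][:,:,::-1])
def ext(c):
    Rm=cv2.Rodrigues(np.array(c["rvec"],float))[0]; return Rm,np.array(c["tvec"],float).reshape(3)
def towld(c,p):
    Rm,t=ext(c); return Rm.T@(np.array(p)-t)
def pix2w(c,uv,z):
    Rm,t=ext(c)
    u=cv2.undistortPoints(np.array(uv,float).reshape(-1,1,2),K(c),np.array(c["distortion"],float)).reshape(-1,2)
    o=-Rm.T@t; out=[]
    for a in u:
        d=Rm.T@np.array([a[0],a[1],1.]); out.append(o+d*(z-o[2])/d[2])
    return np.array(out)
def w2pix(c,P):
    return cv2.projectPoints(np.array(P,float).reshape(-1,1,3),np.array(c["rvec"],float),np.array(c["tvec"],float),K(c),np.array(c["distortion"],float))[0].reshape(-1,2)
E
python3 - <<'E'
from h import *
o=manip.get_obs(); print(o)
for n in ["scene","top","wrist"]:
    c=manip.camera(n); save(c,n+"0")
    print(n,c["shot"],[round(float(x),3) for x in -ext(c)[0].T@ext(c)[1]],c["vertical_fov"])
    for k in ["bar","block1","carrier","shell","pad","post","nest1"] if n!="wrist" else []:
        try:
            for d in manip.search_frame(c,k): print(k,round(d["p"],2),towld(c,d["xyz"]).round(3))
        except Exception as e: print(k,e)
E
```

```text
pics
{'clock': 0.0, 'joint_pos': array([-1.15957627,  0.33288486, -0.06469082,  1.46093361,  0.02161192,
        1.34989104, -0.08848848]), 'joint_velocities': array([-4.45142761e-05,  5.75075001e-04,  7.48652207e-06, -5.70628154e-04,
        1.26848976e-03, -9.00964653e-05,  1.18347831e-03]), 'tau': array([-1.48544688e-03, -6.25440788e+01,  4.84745682e-02, -3.91605663e+01,
        1.61324884e-02,  9.81865218e-03, -4.07818982e-05]), 'position': array([0.2625582, 0.5667321, 0.2071115]), 'ee_rot': array([ 2.15200199e-01,  9.76569695e-01, -7.01339612e-04, -1.13744364e-04]), 'ft_force': array([-0.22955183,  0.10533225,  0.49164791]), 'torque': array([ 0.00442626,  0.01122741, -0.03713971]), 'grip_width': 0.9983845603277879}
scene 1 [1.187, -0.888, 0.976] 48.45202860660532
bar 0.91 [ 0.543 -0.166  0.036]
bar 0.84 [ 0.57  -0.499  0.025]
bar 0.6 [ 0.364 -0.423  0.063]
block1 0.93 [0.606 0.256 0.021]
block1 0.91 [0.544 0.105 0.027]
block1 0.72 [ 0.284 -0.283  0.027]
block1 0.65 [0.518 0.175 0.027]
block1 0.64 [0.278 0.495 0.022]
block1 0.52 [ 0.565 -0.345  0.088]
carrier 0.69 [0.718 0.37  0.
[... 233 characters left out ...]
ost 0.59 [0.678 0.021 0.12 ]
post 0.51 [ 0.431 -0.028  0.029]
nest1 0.75 [ 0.568 -0.34   0.089]
top 2 [0.394, 0.01, 1.238] 52.618028196990196
bar 0.68 [ 0.53  -0.19   0.036]
bar 0.68 [ 0.547 -0.509  0.02 ]
bar 0.64 [ 0.79  -0.031  0.003]
block1 0.93 [0.543 0.106 0.023]
block1 0.9 [0.264 0.504 0.023]
block1 0.7 [0.52  0.181 0.026]
block1 0.66 [0.567 0.262 0.026]
block1 0.6 [ 0.281 -0.242  0.029]
carrier 0.83 [ 0.527 -0.279  0.017]
shell 0.98 [ 0.532 -0.346  0.153]
pad 0.9 [0.521 0.427 0.004]
pad 0.2 [ 0.793 -0.035  0.004]
post 0.8 [0.659 0.023 0.092]
post 0.67 [0.721 0.371 0.006]
post 0.38 [ 0.528 -0.275  0.017]
nest1 0.88 [ 0.525 -0.276  0.017]
wrist 3 [0.197, 0.598, 0.375] 71.45164195727763
```

View pics/top0.png

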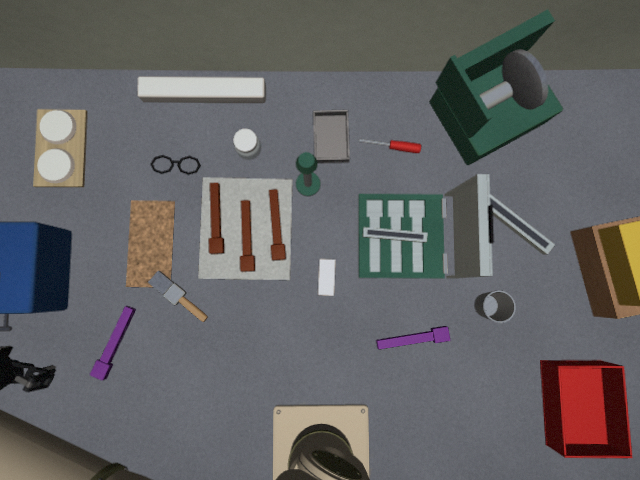

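View pics/scene0.png

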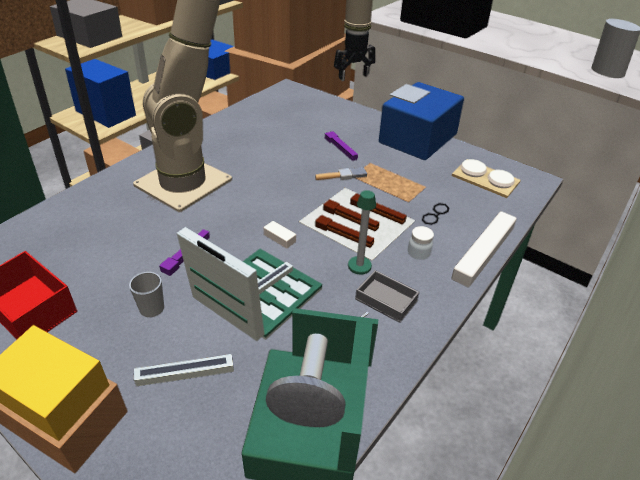

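View pics/wrist0.png

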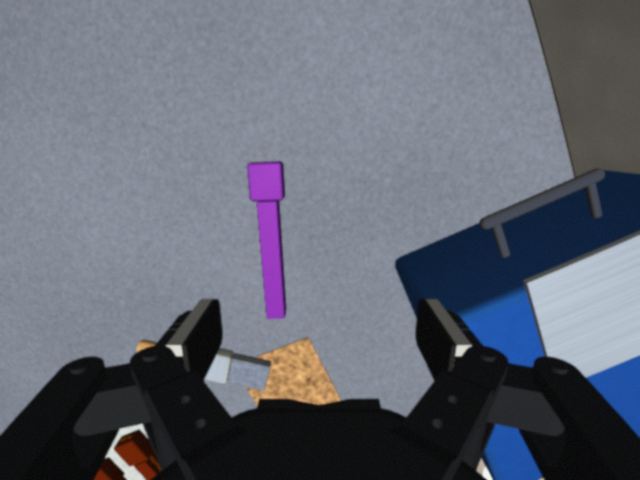

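The top view shows three brown blocks on the mat at (215,220), (246,235) and (277,225), with the bar across the carrier at (395,235). The long look-alike bar lies at (520,225), the post is at (307,175), and the cork pad at (150,243) has the brush over its near corner. Next I'll measure these.

Run:
```python
from h import *
c=manip.camera("top"); f=c["frame"].astype(int); r,g,b=f[...,0],f[...,1],f[...,2]
cv2.imwrite("pics/topz.png",cv2.resize(c["frame"][150:310,100:500,::-1],None,fx=2,fy=2,interpolation=cv2.INTER_CUBIC))
def comps(m,mn=30):
    n,l,s,ce=cv2.connectedComponentsWithStats(m.astype(np.uint8))
    return [(l==i) for i in range(1,n) if s[i,4]>=mn]
hsv=cv2.cvtColor(c["frame"],cv2.COLOR_RGB2HSV)
brown=(r>60)&(g<55)&(b<50)&(r>2*g)
for m in comps(brown):
    ys,xs=np.nonzero(m)
    if not(190<xs.mean()<300): continue
    P=pix2w(c,np.c_[xs,ys],0.02)[:,:2]; mu=P.mean(0); w,v=np.linalg.eigh(np.cov((P-mu).T)); a=v[:,1]; a=a if a[0]<0 else -a
    q=(P-mu)@a; print("brown",len(xs),mu.round(4),"axis(broad dir?)",a.round(3),q.min().round(3),q.max().round(3))
pad=(hsv[...,0]<18)&(hsv[...,1]>70)&(r>110)
for m in comps(pad,400):
    ys,xs=np.nonzero(m); 
    if not(120<xs.mean()<180): continue
    rc=cv2.minAreaRect(np.c_[xs,ys].astype(np.float32)); print("pad",rc,pix2w(c,cv2.boxPoints(rc),0.003)[:,:2].round(3),pix2w(c,rc[0],0.003).round(3))
white=(r>150)&(g>160)&(b>160)
for m in comps(white,40):
    ys,xs=np.nonzero(m)
    if 355<xs.mean()<445 and 190<ys.mean()<280:
        rc=cv2.minAreaRect(np.c_[xs,ys].astype(np.float32)); print("w",len(xs),rc[0],rc[1],rc[2],pix2w(c,rc[0],.018).round(3))
```

```text
brown 349 [0.5872 0.263 ] axis(broad dir?) [-1.   -0.02] -0.079 0.092
brown 78 [0.6276 0.1152] axis(broad dir?) [-0.995 -0.101] -0.021 0.028
brown 75 [0.6045 0.1863] axis(broad dir?) [-0.999  0.053] -0.015 0.019
pad ((149.92279052734375, 243.56997680664062), (44.50358963012695, 87.10783386230469), 2.815556764602661) [[0.408 0.483]
 [0.628 0.481]
 [0.622 0.369]
 [0.401 0.373]] [[0.514 0.427 0.003]]
w 1155 (394.9999694824219, 221.0) (61.99999237060547, 39.99999237060547) 0.0 [[ 0.567 -0.194  0.018]]
w 276 (374.0, 254.5) (31.0, 8.0) 90.0 [[ 0.482 -0.139  0.018]]
w 264 (396.0, 256.0) (30.0, 8.0) 90.0 [[ 0.478 -0.194  0.018]]
w 253 (417.5, 256.5) (9.0, 29.0) 0.0 [[ 0.476 -0.249  0.018]]
```

View pics/topz.png

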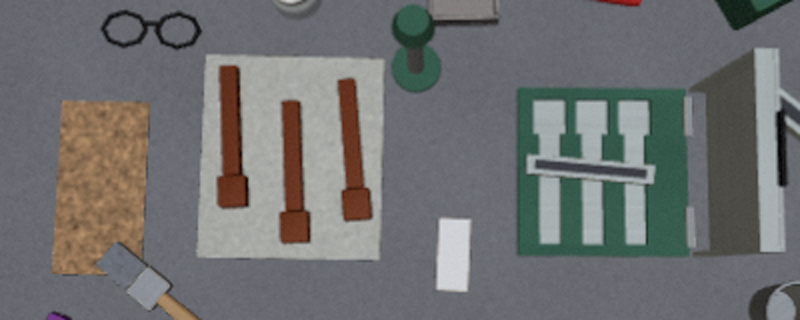

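```bash
cat >> h.py <<'E'
def goto(P,yaw_y=None,step=True):
    """print tool-frame shift(mm) and turn about z to have TCP at P, jaw dir (tool y) at world angle yaw_y, tool down"""
    o=manip.get_obs(); q=R.from_quat(o["ee_rot"]); M=q.as_matrix()
    if yaw_y is None: yaw_y=np.arctan2(M[1,1],M[0,1])
    y=np.array([np.cos(yaw_y),np.sin(yaw_y),0]); z=np.array([0,0,-1.]); x=np.cross(y,z)
    T=np.c_[x,y,z]
    rv=(q.inv()*R.from_matrix(T)).as_rotvec()
    d=np.array(P)-o["position"]
    print("now",o["position"].round(4),"jaw",round(float(np.degrees(np.arctan2(M[1,1],M[0,1]))),2),"tilt z",M[:,2].round(4))
    print("shift now-frame mm",(M.T@d*1000).round(1),"final-frame",(T.T@d*1000).round(1),"turn",rv.round(3))
    print("j",o["joint_pos"].round(2),"t",round(o["clock"],2),"F",o["ft_force"].round(1),"g",round(o["grip_width"]*85.4,1))
E
python3 - <<'E'
from h import *
c=manip.camera("top")
def q(uv,z): return pix2w(c,np.array([[100+u/2-.25,150+v/2-.25] for u,v in uv]),z).round(4)
e=q([(527,165),(655,174.5)],.036); print(e,e.mean(0)); d=e[1]-e[0]; print(np.linalg.norm(d),np.degrees(np.arctan2(d[1],d[0])))
print("carrier",q([(517,87),(517,255.5),(690,255.5),(688,87)],.018))
print("blocks",q([(229.5,67),(233,207),(291,101),(294.5,242.5),(347,80),(357,219)],.027))
print("compound",q([(437,218),(470,218),(437,290)],.03))
print("brush",q([(115,243),(150,265)],.03))
print("post",q([(416,70)],.0))
goto([0.53,-0.19,0.15],np.radians(0))
goto([0.53,-0.19,0.15],np.radians(180))
E
```

```text
[[ 0.5364 -0.1108  0.036 ]
 [ 0.5238 -0.2704  0.036 ]] [ 0.5301 -0.1906  0.036 ]
0.16009659584138566 -94.51398845800124
carrier [[ 0.639  -0.1013  0.018 ]
 [ 0.4243 -0.0983  0.018 ]
 [ 0.4233 -0.3153  0.018 ]
 [ 0.6381 -0.3201  0.018 ]]
blocks [[0.6636 0.2629 0.027 ]
 [0.4864 0.2554 0.027 ]
 [0.6199 0.1852 0.027 ]
 [0.4418 0.1788 0.027 ]
 [0.6467 0.1149 0.027 ]
 [0.4705 0.1016 0.027 ]]
compound [[ 0.4711  0.0019  0.03  ]
 [ 0.4709 -0.0393  0.03  ]
 [ 0.3821  0.0023  0.03  ]]
brush [[0.4426 0.3977 0.03  ]
 [0.4154 0.3544 0.03  ]]
post [[0.6654 0.028  0.    ]]
now [0.2627 0.5671 0.208 ] jaw 65.15 tilt z [ 0.e+00  1.e-04 -1.e+00]
shift now-frame mm [-560.8 -574.7   57.9] final-frame [-757.1  267.3   58. ] turn [ 0.    -0.     1.137]
j [-1.16  0.33 -0.06  1.46  0.02  1.35 -0.09] t 0.95 F [ 0.1 -0.1  0.5] g 85.6
now [0.2627 0.5671 0.208 ] jaw 65.15 tilt z [ 0.e+00  1.e-04 -1.e+00]
shift now-frame mm [-560.8 -574.7   57.9] final-frame [ 757.1 -267.3   58. ] turn [ 0.     0.    -2.005]
j [-1.16  0.33 -0.06  1.46  0.02  1.35 -0.09] t 0.95 F [ 0.1 -0.1  0.5] g 85.6
```

>>> {"op": "arm_command", "data": {"targets": "0 0 0 0 0 0.174;0 0 0 0 0 0.174;0 0 0 0 0 0.174;0 0 0 0 0 0.174;0 0 0 0 0 0.174", "grip": 60}}

```text
clock: 1.58
position: [0.2627, 0.5671, 0.2079]
ee_rot: [0.609, 0.793, 0.0, -0.0]
ft_force: [-0.4, -0.3, 1.1]
grip_width: 0.703
```

>>> {"op": "arm_command", "data": {"targets": "0 0 0 0 0 0.174;0 0 0 0 0 0.172;0 0 0 0 0 0"}}

```text
clock: 1.95
position: [0.2626, 0.5672, 0.2079]
ee_rot: [0.734, 0.679, 0.0, 0.0]
ft_force: [0.5, 0.5, -0.1]
grip_width: 0.7
```

```bash
python3 -c "
from h import *
goto([0.53,-0.19,0.15],np.radians(-4.5))"
```

```text
now [0.2626 0.5672 0.2079] jaw -4.46 tilt z [ 1.e-04  0.e+00 -1.e+00]
shift now-frame mm [-734.1  325.4   57.9] final-frame [-733.9  326.    57.9] turn [ 0.    -0.     0.001]
j [-1.29  0.33  0.1   1.47 -0.03  1.35 -1.26] t 1.95 F [ 0.5  0.5 -0.1] g 59.8
```

>>> {"op": "arm_command", "data": {"targets": "-52.4 23.3 0 0 0 0;-52.4 23.3 0 0 0 0;-52.4 23.3 0 0 0 0;-52.4 23.3 0 0 0 0;-52.4 23.3 0 0 0 0"}}

```text
clock: 2.58
position: [0.3587, 0.2949, 0.2081]
ee_rot: [0.733, 0.68, 0.0, -0.0]
ft_force: [1.0, 0.5, -0.3]
grip_width: 0.704
```

>>> {"op": "arm_command", "data": {"targets": "-52.4 23.3 0 0 0 0;-52.4 23.3 0 0 0 0;-52.4 23.3 0 0 0 0;-52.4 23.3 0 0 0 0;-52.4 23.3 0 0 0 0"}}

```text
clock: 3.2
position: [0.454, 0.0245, 0.2083]
ee_rot: [0.733, 0.68, 0.001, 0.0]
ft_force: [1.6, -0.3, 0.1]
grip_width: 0.703
```

>>> {"op": "arm_command", "data": {"targets": "-52.4 23.3 10 0 0 0;-52.4 23.3 10 0 0 0;-52.4 23.3 10 0 0 0;-52.4 23.3 10 0 0 0;0 0 0 0 0 0"}}

```text
clock: 3.82
position: [0.529, -0.1948, 0.1666]
ee_rot: [0.735, 0.678, -0.002, 0.0]
ft_force: [0.1, 0.4, 0.4]
grip_width: 0.704
```

```bash
python3 -c "
from h import *
goto([0.53,-0.19,0.15],np.radians(-4.5))
c=manip.camera('wrist'); save(c,'w1')
print(w2pix(c,[[.5301,-.1906,.036],[.5238,-.2704,.036],[.5364,-.1108,.036]]))
c=manip.camera('top'); save(c,'t1')
"
```

```text
now [ 0.529  -0.1948  0.1666] jaw -4.63 tilt z [-0.0029 -0.0035 -1.    ]
shift now-frame mm [ 4.9  0.6 16.6] final-frame [ 4.9  0.6 16.6] turn [-0.003  0.004 -0.002]
j [-0.45  0.29  0.86  1.72 -0.23  1.24  0.38] t 3.83 F [0.1 0.4 0.4] g 60.1
[[318.75152962 220.83116597]
 [318.86755693 300.18105057]
 [318.61536314 128.94302518]]
```

View pics/w1.png

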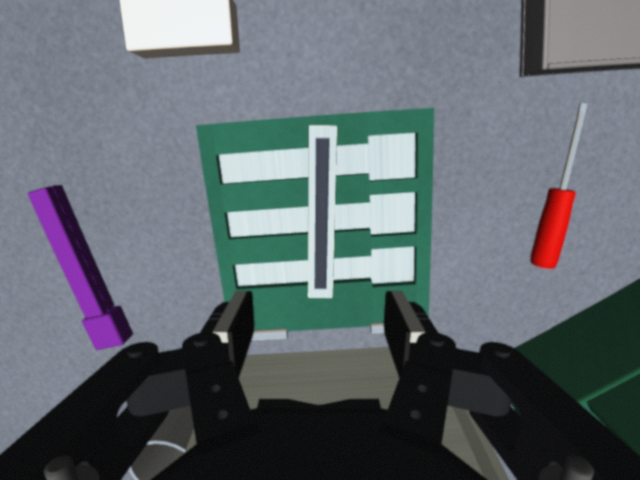

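>>> {"op": "arm_command", "data": {"targets": "5.5 2.5 40 -0.003 0.004 0;0 0 40 0 0 0;0 0 30 0 0 0;0 0 20 0 0 0;0 0 0 0 0 0", "grip": 50}}

```text
clock: 4.55
position: [0.5329, -0.1831, 0.0374]
ee_rot: [0.734, 0.679, 0.002, -0.001]
ft_force: [-0.1, -0.3, 0.6]
grip_width: 0.588
```

```bash
python3 -c "
from h import *
goto([0.532,-0.1885,0.031],np.radians(-4.5))
c=manip.camera('wrist'); save(c,'w2')
"
```

```text
now [ 0.5329 -0.1831  0.0374] jaw -4.4 tilt z [ 0.0021  0.0047 -1.    ]
shift now-frame mm [-5.5 -0.4  6.4] final-frame [-5.5 -0.4  6.4] turn [ 0.002 -0.005  0.002]
j [-0.38  0.45  0.77  1.84 -0.37  1.    0.47] t 4.55 F [-0.1 -0.3  0.6] g 50.2
```

View pics/w2.png

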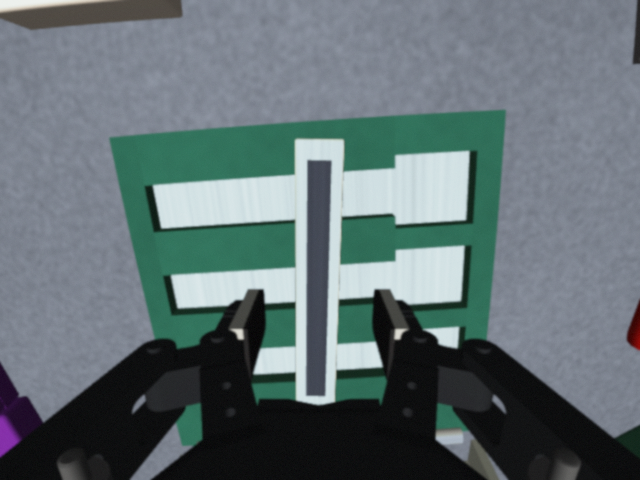

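>>> {"op": "arm_command", "data": {"targets": "-5.5 -0.4 6 0 -0.005 0.002;0 0 0 0 0 0;0 0 0 0 0 0"}}

```text
clock: 4.97
position: [0.5326, -0.1898, 0.0323]
ee_rot: [0.735, 0.678, 0.001, 0.002]
ft_force: [0.3, 0.1, 0.2]
grip_width: 0.584
```

>>> {"op": "arm_command", "data": {"targets": "0 0 0 0 0 0;0 0 0 0 0 0;0 0 0 0 0 0;0 0 0 0 0 0;0 0 0 0 0 0", "grip": 5, "squeeze": 60}}

```text
clock: 5.6
position: [0.5324, -0.1897, 0.0318]
ee_rot: [0.735, 0.678, 0.001, 0.001]
ft_force: [-0.3, 0.7, 0.2]
grip_width: 0.057
```

>>> {"op": "arm_command", "data": {"targets": "0 0 -10 0 0 0;0 0 -40 0 0 0;0 0 -50 0 0 0;0 0 -50 0 0 0;0 0 0 0 0 0"}}

```text
clock: 6.22
position: [0.5339, -0.1906, 0.1862]
ee_rot: [0.735, 0.678, 0.003, 0.004]
ft_force: [0.2, 0.1, -0.4]
grip_width: 0.061
```

```bash
python3 -c "
from h import *
goto([0.535,0.43,0.15],np.radians(88))
c=manip.camera('wrist'); save(c,'w3')
"
```

```text
now [ 0.5339 -0.1906  0.1862] jaw -4.66 tilt z [ 0.0098 -0.0017 -1.    ]
shift now-frame mm [618.6 -49.7  35.1] final-frame [ 20.5 620.2  36.2] turn [ 0.007  0.009 -1.617]
j [-0.47  0.27  0.87  1.7  -0.22  1.27  0.37] t 6.22 F [ 0.2  0.1 -0.4] g 5.2
```

View pics/w3.png

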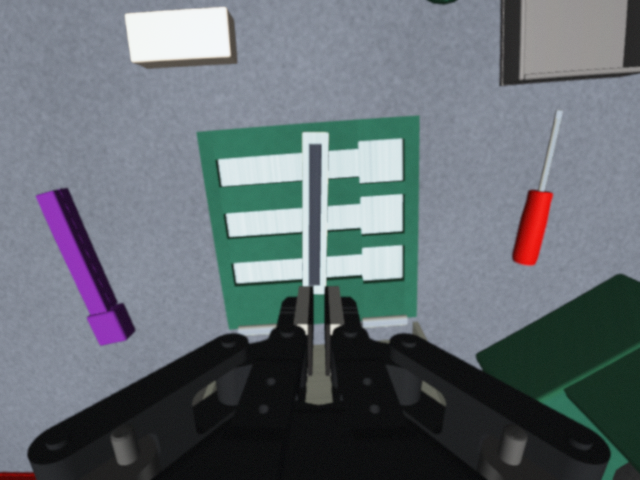

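```bash
python3 -c "
from h import *
c=manip.camera('wrist'); o=manip.get_obs()
Rm,t=ext(c); print('cam',(-Rm.T@t).round(4),'fwd',Rm[2].round(3)); print(o['position'].round(4),R.from_quat(o['ee_rot']).as_matrix().round(3).tolist())
M=R.from_quat(o['ee_rot']).as_matrix()
for d in (-.011,0,.008): print(d,w2pix(c,[o['position']+M@np.array([0,0,d])]))
print(c['vertical_fov'],w2pix(c,[[.5301,-.1906,.036],[.5238,-.2704,.036],[.5364,-.1108,.036]]))
c=manip.camera('top'); save(c,'t2'); cv2.imwrite('pics/t2z.png',cv2.resize(c['frame'][130:330,280:580,::-1],None,fx=2.5,fy=2.5))
print(w2pix(c,[o['position']]))
c=manip.camera('scene'); save(c,'s2'); print(w2pix(c,[o['position']])); cv2.imwrite('pics/s2z.png',cv2.resize(c['frame'][180:350,150:400,::-1],None,fx=3,fy=3))
"
```

```text
cam [ 0.5378 -0.1167  0.3509] fwd [-0.014 -0.287 -0.958]
[ 0.5321 -0.1895  0.1822] [[0.081, 0.997, 0.004], [0.997, -0.081, -0.001], [-0.0, 0.004, -1.0]]
-0.011 [[315.94288216 290.22004132]]
0 [[315.98987149 281.71031238]]
0.008 [[316.0208802  276.10957636]]
71.45164195727763 [[313.81209069 222.52273881]
 [314.26969794 297.72894207]
 [313.31586711 136.23808702]]
[[405.62573225 226.19799622]]
[[264.45053449 234.63539732]]
```

View pics/t2z.png

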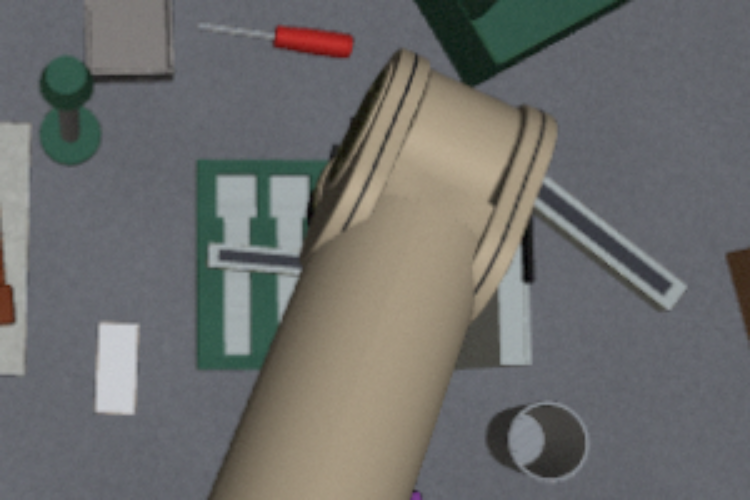

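View pics/s2z.png

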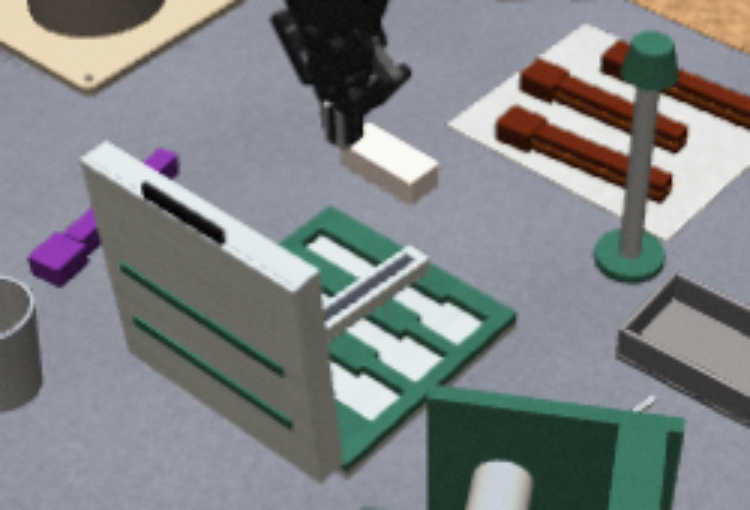

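The grasp missed. Both the wrist and scene pictures put the real fingertips about 35–40 mm behind where the stated TCP implies. In w3 the tips sit at row 287, where row 256 was expected. I'll descend further, in steps, checking by eye and by force.

>>> {"op": "arm_command", "data": {"targets": "0 0 50 0 0 0;0 0 50 0 0 0;0 0 50 0 0 0;0 0 20 0 0 0;0 0 0 0 0 0", "grip": 50}}

```text
clock: 7.05
position: [0.5315, -0.1899, 0.011]
ee_rot: [0.735, 0.678, -0.0, 0.001]
ft_force: [0.1, -0.4, -0.1]
grip_width: 0.59
```

>>> {"op": "arm_command", "data": {"targets": "0 0 0 0 0 0;0 0 0 0 0 0"}}

```text
clock: 7.3
position: [0.5336, -0.19, 0.0134]
ee_rot: [0.735, 0.678, 0.002, 0.002]
ft_force: [-0.5, -0.4, -1.1]
grip_width: 0.583
```

```bash
python3 -c "
from h import *
goto([0.532,-0.1895,0.0],np.radians(-4.5))
c=manip.camera('wrist'); save(c,'w4')
c=manip.camera('scene'); save(c,'s4');cv2.imwrite('pics/s4z.png',cv2.resize(c['frame'][180:350,150:400,::-1],None,fx=3,fy=3))
"
```

```text
now [ 0.5336 -0.19    0.0134] jaw -4.64 tilt z [ 0.0055 -0.0013 -1.    ]
shift now-frame mm [ 0.3 -1.7 13.4] final-frame [ 0.3 -1.6 13.4] turn [ 0.006  0.001 -0.002]
j [-0.36  0.49  0.76  1.86 -0.41  0.95  0.5 ] t 7.3 F [-0.5 -0.4 -1.1] g 49.8
```

View pics/w4.png

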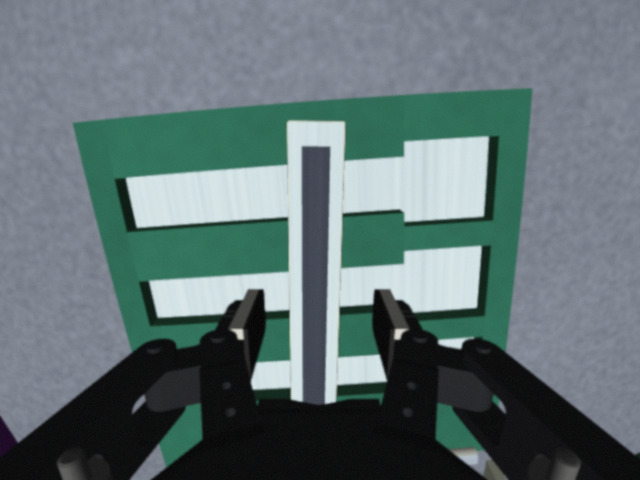

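View pics/s4z.png

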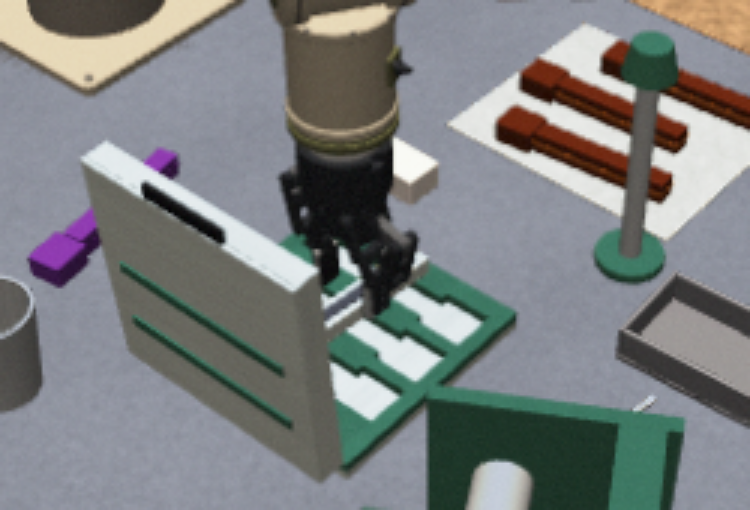

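>>> {"op": "arm_command", "data": {"targets": "0 -1.5 8 0.006 0 0;0 0 7 0 0 0;0 0 0 0 0 0;0 0 0 0 0 0"}}

```text
clock: 7.9
position: [0.5309, -0.1898, -0.0032]
ee_rot: [0.735, 0.678, -0.001, -0.001]
ft_force: [0.0, 0.7, 0.2]
grip_width: 0.583
```

```bash
python3 -c "
from h import *
goto([0.532,-0.1895,-0.014],np.radians(-4.5))
c=manip.camera('wrist'); save(c,'w5')
c=manip.camera('scene'); cv2.imwrite('pics/s5z.png',cv2.resize(c['frame'][220:300,210:330,::-1],None,fx=6,fy=6))
"
```

```text
now [ 0.5309 -0.1898 -0.0032] jaw -4.65 tilt z [-3.3e-03 -8.0e-04 -1.0e+00]
shift now-frame mm [ 0.4  1.1 10.8] final-frame [ 0.3  1.1 10.8] turn [-0.003  0.001 -0.003]
j [-0.34  0.52  0.74  1.86 -0.43  0.93  0.52] t 7.9 F [0.  0.7 0.2] g 49.8
```

View pics/s5z.png

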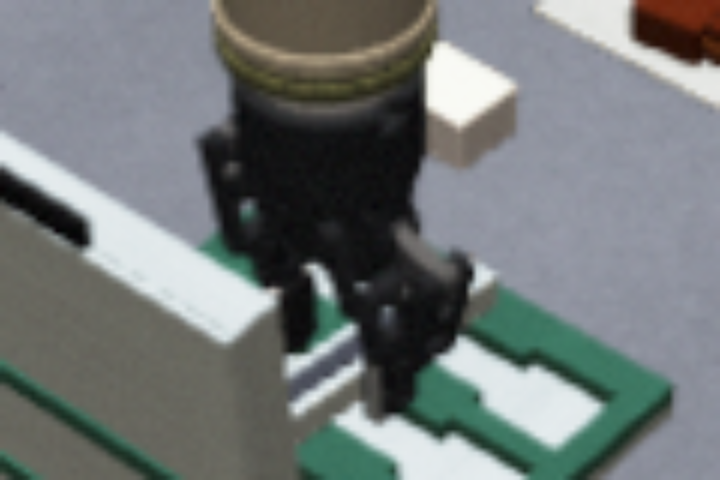

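View pics/w5.png

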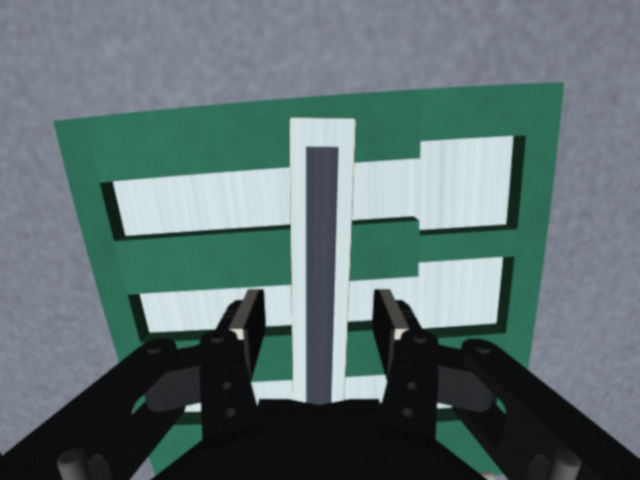

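>>> {"op": "arm_command", "data": {"targets": "0 0.8 5 0 0 0;0 0 0 0 0 0;0 0 0 0 0 0"}}

```text
clock: 8.38
position: [0.5316, -0.1897, -0.0082]
ee_rot: [0.735, 0.678, -0.001, -0.001]
ft_force: [0.0, 0.2, -0.2]
grip_width: 0.579
```

>>> {"op": "arm_command", "data": {"targets": "0 0 0 0 0 0;0 0 0 0 0 0;0 0 0 0 0 0;0 0 0 0 0 0;0 0 0 0 0 0", "grip": 5, "squeeze": 60}}

```text
clock: 9.0
position: [0.5313, -0.1908, -0.0076]
ee_rot: [0.735, 0.678, -0.002, -0.001]
ft_force: [-3.4, -2.7, 8.1]
grip_width: 0.264
```

```bash
python3 -c "
from h import *
goto([0.532,-0.1895,-0.014],np.radians(-4.5))
c=manip.camera('wrist'); save(c,'w6')
"
```

```text
now [ 0.5313 -0.1908 -0.0076] jaw -4.69 tilt z [-0.0032 -0.0015 -1.    ]
shift now-frame mm [1.4 0.6 6.4] final-frame [1.3 0.6 6.4] turn [-0.003  0.002 -0.003]
j [-0.34  0.52  0.74  1.86 -0.43  0.92  0.52] t 9.0 F [-3.4 -2.7  8.1] g 22.5
```

View pics/w6.png

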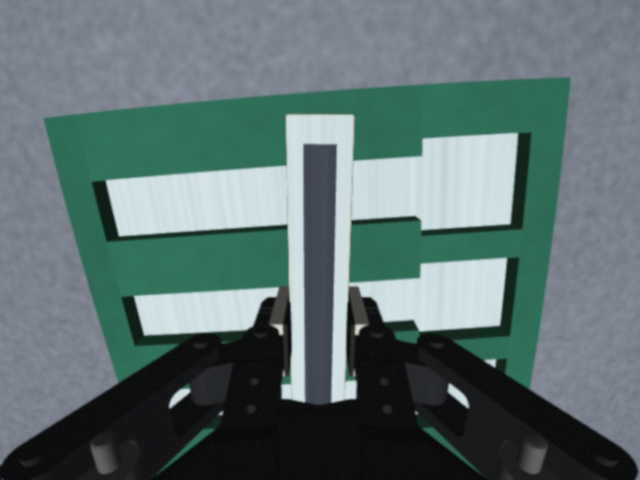

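>>> {"op": "arm_command", "data": {"targets": "0 0 -10 0 0 0;0 0 -30 0 0 0;0 0 -50 0 0 0;0 0 -40 0 0 0;0 0 0 0 0 0"}}

```text
clock: 9.68
position: [0.5339, -0.19, 0.1251]
ee_rot: [0.735, 0.678, 0.001, 0.001]
ft_force: [-0.2, 0.8, -2.4]
grip_width: 0.268
```

```bash
python3 -c "
from h import *
goto([0.45,0.0,0.12],np.radians(-4.5))
c=manip.camera('wrist'); save(c,'w7')
"
```

```text
now [ 0.5339 -0.19    0.1251] jaw -4.64 tilt z [ 2.4e-03 -7.0e-04 -1.0e+00]
shift now-frame mm [182.6 -99.    4.7] final-frame [182.8 -98.6   5.1] turn [ 0.002  0.001 -0.002]
j [-0.44  0.34  0.85  1.76 -0.28  1.16  0.41] t 9.68 F [-0.2  0.8 -2.4] g 22.9
```

View pics/w7.png

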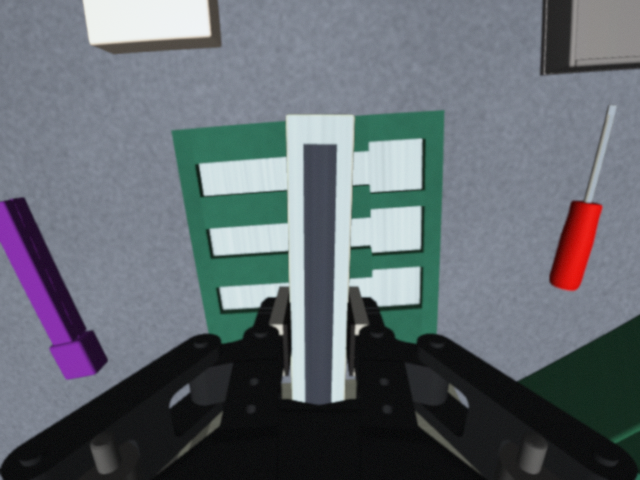

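>>> {"op": "arm_command", "data": {"targets": "45.7 -24.7 0 0 0 0;45.7 -24.7 0 0 0 0;45.7 -24.7 0 0 0 0;45.7 -24.7 0 0 0 0;50 4 0 0 0 0"}}

```text
clock: 10.35
position: [0.4541, 0.0517, 0.1211]
ee_rot: [0.735, 0.678, -0.001, -0.002]
ft_force: [1.4, 0.2, -1.1]
grip_width: 0.266
```

>>> {"op": "arm_command", "data": {"targets": "50 4 0 0 0 0;50 4 0 0 0 0;50 4 0 0 0 -0.1;0 0 0 0 0 -0.18;0 0 0 0 0 -0.18"}}

```text
clock: 10.98
position: [0.4794, 0.1989, 0.12]
ee_rot: [0.558, 0.83, -0.003, -0.002]
ft_force: [-0.0, 0.1, -1.8]
grip_width: 0.267
```

>>> {"op": "arm_command", "data": {"targets": "0 0 0 0 0 -0.18;0 0 0 0 0 -0.18;0 0 0 0 0 -0.18;0 0 0 0 0 -0.18;0 0 0 0 0 -0.18"}}

```text
clock: 11.6
position: [0.4795, 0.1984, 0.1202]
ee_rot: [0.142, 0.99, -0.001, -0.003]
ft_force: [-0.6, -0.6, -1.2]
grip_width: 0.265
```

>>> {"op": "arm_command", "data": {"targets": "0 0 0 0 0 -0.18;0 0 0 0 0 -0.077;0 0 0 0 0 0;0 0 0 0 0 0"}}

```text
clock: 12.1
position: [0.4801, 0.1985, 0.1211]
ee_rot: [0.018, 1.0, -0.001, -0.002]
ft_force: [-0.2, 0.3, -1.8]
grip_width: 0.262
```

```bash
python3 -c "
from h import *
goto([0.535,0.43,0.12],np.radians(89))
"
```

```text
now [0.4801 0.1985 0.1211] jaw 87.9 tilt z [-0.0042 -0.0013 -1.    ]
shift now-frame mm [-46.4 233.4   0.5] final-frame [-50.8 232.5   1.1] turn [-0.001 -0.004 -0.019]
j [-0.9   0.18  0.46  1.87 -0.09  1.12  1.13] t 12.1 F [-0.2  0.3 -1.8] g 22.4
```

>>> {"op": "arm_command", "data": {"targets": "-10 47 0 0 -0.004 -0.019;-10 47 0 0 0 0;-10 47 0 0 0 0;-10 47 0 0 0 0;-10 45 0 0 0 0"}}

```text
clock: 12.72
position: [0.535, 0.4323, 0.1209]
ee_rot: [0.008, 1.0, -0.001, 0.0]
ft_force: [1.6, -0.0, -1.4]
grip_width: 0.272
```

>>> {"op": "arm_command", "data": {"targets": "0 0 40 0 0 0;0 0 40 0 0 0;0 0 20 0 0 0;0 0 0 0 0 0;0 0 0 0 0 0"}}

```text
clock: 13.35
position: [0.5362, 0.4312, 0.0234]
ee_rot: [0.008, 1.0, 0.0, 0.001]
ft_force: [-0.2, 0.5, -1.5]
grip_width: 0.264
```

```bash
python3 -c "
from h import *
goto([0.535,0.43,-0.02],np.radians(89))
c=manip.camera('wrist'); save(c,'w8')
c=manip.camera('top'); cv2.imwrite('pics/t8z.png',cv2.resize(c['frame'][150:310,100:330,::-1],None,fx=3,fy=3))
"
```

```text
now [0.5362 0.4312 0.0234] jaw 89.07 tilt z [ 2.8e-03  9.0e-04 -1.0e+00]
shift now-frame mm [ 1.3 -1.2 43.4] final-frame [ 1.2 -1.2 43.4] turn [0.001 0.003 0.001]
j [-0.99  0.63  0.35  1.48 -0.23  1.07  0.96] t 13.35 F [-0.2  0.5 -1.5] g 22.5
```

View pics/w8.png

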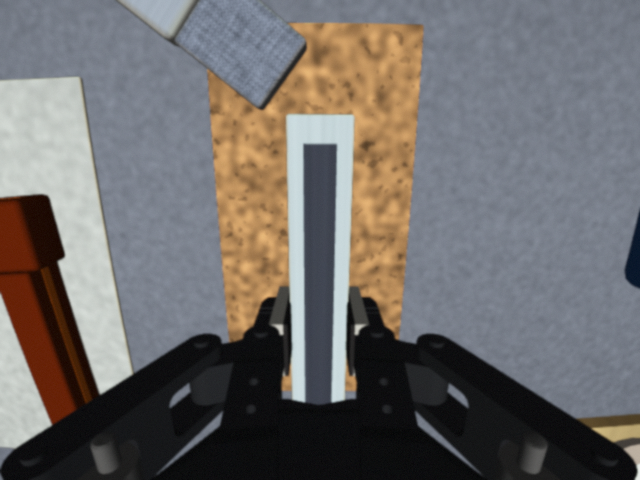

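View pics/t8z.png

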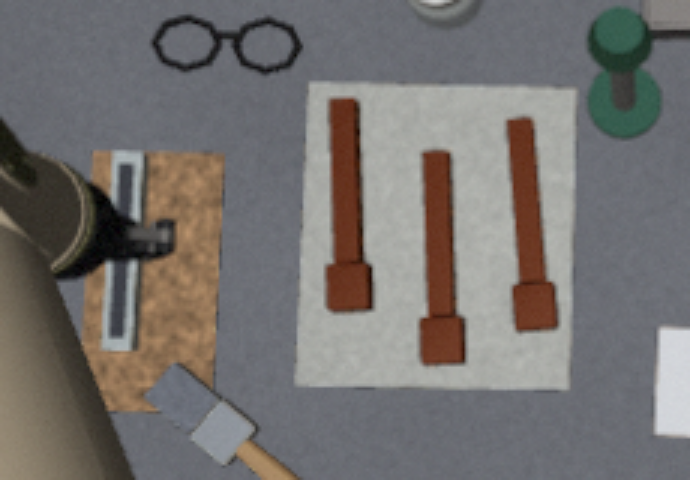

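>>> {"op": "arm_command", "data": {"targets": "-2 -1 20 0 0.003 0;0 0 14 0 0 0;0 0 7 0 0 0;0 0 0 0 0 0;0 0 0 0 0 0"}}

```text
clock: 14.08
position: [0.5371, 0.4294, -0.0198]
ee_rot: [0.008, 1.0, -0.0, -0.001]
ft_force: [-0.6, -0.2, -1.9]
grip_width: 0.267
```

```bash
python3 -c "
from h import *
goto([0.535,0.43,-0.02],np.radians(89))
c=manip.camera('wrist'); save(c,'w9')
"
```

```text
now [ 0.5371  0.4294 -0.0198] jaw 89.09 tilt z [-2.3e-03 -9.0e-04 -1.0e+00]
shift now-frame mm [2.1 0.5 0.2] final-frame [2.1 0.5 0.2] turn [-0.001 -0.002  0.002]
j [-0.98  0.68  0.33  1.5  -0.25  1.    0.98] t 14.07 F [-0.6 -0.2 -1.9] g 22.8
```

View pics/w9.png

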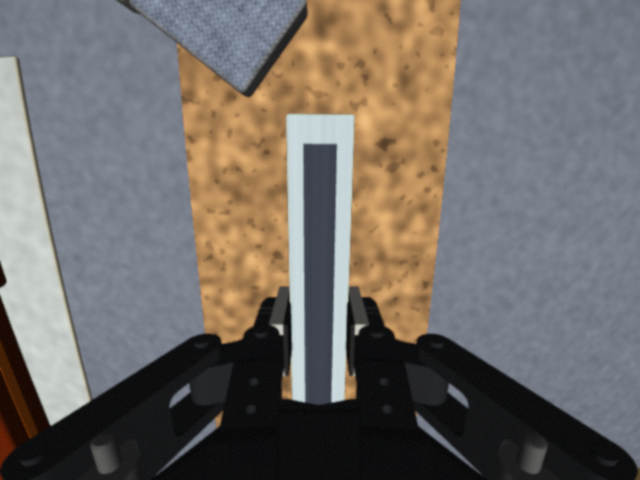

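>>> {"op": "arm_command", "data": {"targets": "0 0 1 0 0 0;0 0 0 0 0 0;0 0 0 0 0 0"}}

```text
clock: 14.5
position: [0.5372, 0.4295, -0.02]
ee_rot: [0.008, 1.0, -0.0, -0.001]
ft_force: [-2.7, -2.8, 5.1]
grip_width: 0.263
```

>>> {"op": "arm_command", "data": {"targets": "0 0 0 0 0 0;0 0 0 0 0 0;0 0 0 0 0 0;0 0 0 0 0 0", "grip": 50}}

```text
clock: 15.0
position: [0.5372, 0.4295, -0.0205]
ee_rot: [0.008, 1.0, -0.0, -0.001]
ft_force: [-0.3, -0.5, 0.4]
grip_width: 0.586
```

>>> {"op": "arm_command", "data": {"targets": "0 0 -30 0 0 0;0 0 -50 0 0 0;0 0 -50 0 0 0;0 0 0 0 0 0;0 0 0 0 0 0"}}

```text
clock: 15.62
position: [0.5372, 0.4295, 0.1091]
ee_rot: [0.008, 1.0, -0.0, -0.001]
ft_force: [0.7, -0.5, -0.6]
grip_width: 0.585
```

```bash
python3 -c "
from h import *
goto([0.56,0.26,0.11],np.radians(89))
c=manip.camera('wrist'); save(c,'w10')
print(w2pix(c,[[.514,.427,.021],[.634,.481,.003],[.404,.3725,.003]]))
c=manip.camera('top'); cv2.imwrite('pics/t10z.png',cv2.resize(c['frame'][150:310,100:330,::-1],None,fx=3,fy=3))
"
```

```text
now [0.5372 0.4295 0.1091] jaw 89.1 tilt z [-2.5e-03 -9.0e-04 -1.0e+00]
shift now-frame mm [ -25.5 -169.1   -0.8] final-frame [ -25.8 -169.    -0.9] turn [-0.001 -0.002  0.002]
j [-1.    0.55  0.37  1.41 -0.21  1.22  0.95] t 15.62 F [ 0.7 -0.5 -0.6] g 50.0
[[314.60677186 208.92146665]
 [375.05813791 331.31155119]
 [239.32227735  60.77389013]]
```

View pics/w10.png

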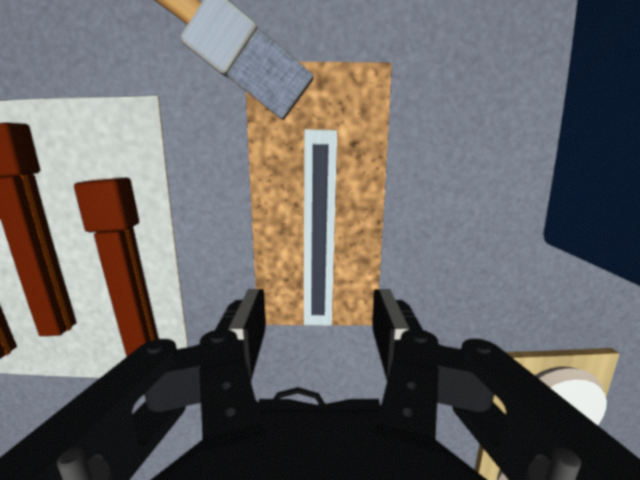

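View pics/t10z.png

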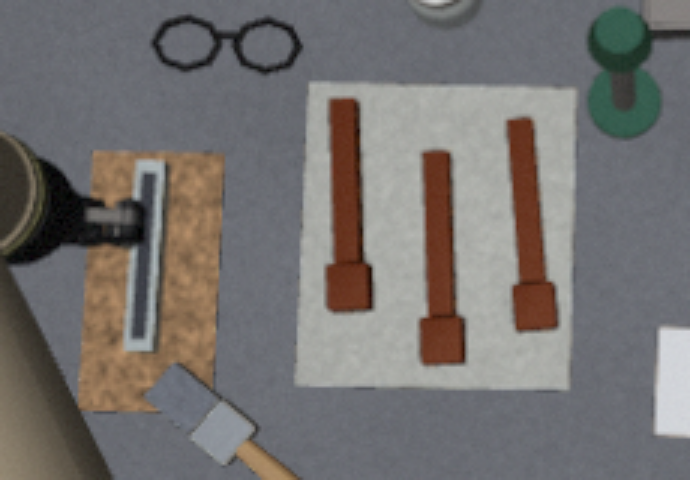

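```bash
python3 -c "
from h import *
goto([0.570,0.259,0.08],np.radians(92.4))
"
```

```text
now [0.5368 0.4291 0.108 ] jaw 89.1 tilt z [-0.0038 -0.0023 -1.    ]
shift now-frame mm [ -36.  -169.5   28.2] final-frame [ -26.1 -171.3   28. ] turn [-0.002 -0.004 -0.058]
j [-1.    0.55  0.37  1.41 -0.21  1.22  0.95] t 15.72 F [ 0.6 -0.3  0.1] g 50.1
```

>>> {"op": "arm_command", "data": {"targets": "0 0 0 0 -0.003 -0.058;-8 -57 0 0 0 0;-9 -57 0 0 0 0;-9 -57 28 0 0 0;0 0 0 0 0 0"}}

```text
clock: 16.35
position: [0.5703, 0.2541, 0.0796]
ee_rot: [-0.017, 1.0, -0.003, -0.001]
ft_force: [-1.2, 0.7, 0.9]
grip_width: 0.582
```

>>> {"op": "arm_command", "data": {"targets": "0 0 0 0 0 0;0 0 0 0 0 0"}}

```text
clock: 16.6
position: [0.5699, 0.263, 0.0823]
ee_rot: [-0.022, 1.0, -0.0, 0.0]
ft_force: [0.2, 1.1, -1.1]
grip_width: 0.586
```

```bash
python3 -c "
from h import *
goto([0.570,0.259,-0.0095],np.radians(92.4))
c=manip.camera('wrist'); save(c,'w11')
print(w2pix(c,[[.4864,.2554,.027],[.6636,.2629,.027]]))
"
```

```text
now [0.5699 0.263  0.0823] jaw 92.55 tilt z [ 7.e-04 -3.e-04 -1.e+00]
shift now-frame mm [ 0.2 -4.  91.8] final-frame [ 0.1 -4.  91.8] turn [-0.     0.001  0.003]
j [-0.82  0.45  0.4   1.62 -0.19  1.11  1.25] t 16.6 F [ 0.2  1.1 -1.1] g 50.1
[[312.03658337 124.17854491]
 [312.70931575 363.0302479 ]]
```

View pics/w11.png

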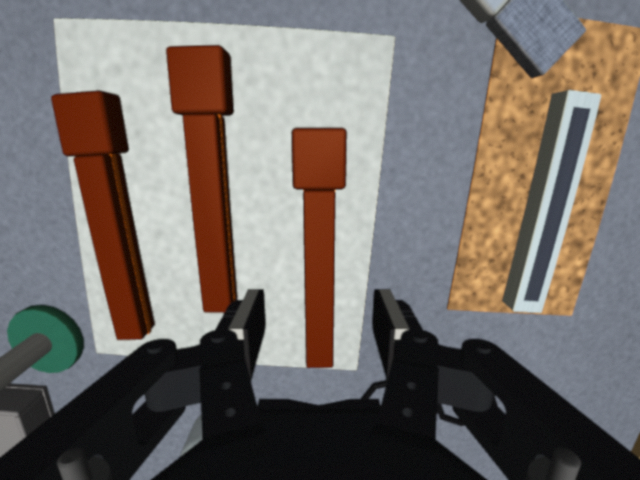

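>>> {"op": "arm_command", "data": {"targets": "0 0 40 0 0 0;0 0 30 0 0 0;0 0 21 0 0 0;0 0 0 0 0 0;0 0 0 0 0 0"}}

```text
clock: 17.27
position: [0.5713, 0.2617, -0.0074]
ee_rot: [-0.021, 1.0, 0.0, 0.001]
ft_force: [0.8, 0.4, 0.2]
grip_width: 0.585
```

```bash
python3 -c "
from h import *
goto([0.570,0.262,-0.0095],np.radians(92.4))
c=manip.camera('wrist'); save(c,'w12')
"
```

```text
now [ 0.5713  0.2617 -0.0074] jaw 92.43 tilt z [ 2.4e-03  1.0e-04 -1.0e+00]
shift now-frame mm [1.3 0.4 2.1] final-frame [1.3 0.4 2.1] turn [0.    0.002 0.   ]
j [-0.79  0.56  0.37  1.68 -0.24  0.95  1.28] t 17.27 F [0.8 0.4 0.2] g 50.0
```

View pics/w12.png

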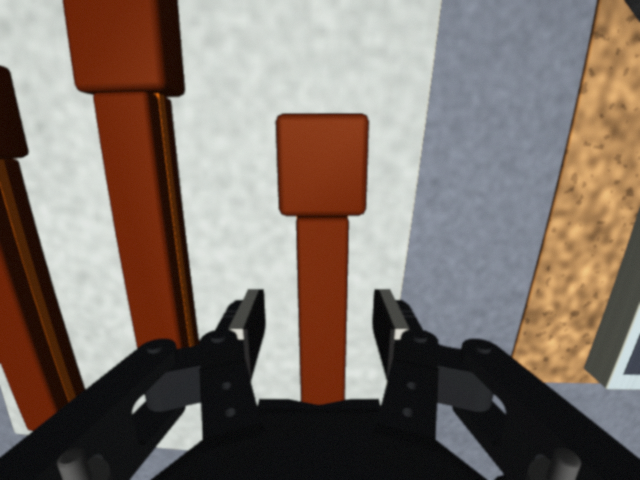

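>>> {"op": "arm_command", "data": {"targets": "1 0.8 2 0 0 0;0 0 0 0 0 0;0 0 0 0 0 0"}}

```text
clock: 17.7
position: [0.5695, 0.262, -0.0103]
ee_rot: [-0.021, 1.0, -0.0, 0.001]
ft_force: [-0.1, 0.2, -0.0]
grip_width: 0.584
```

>>> {"op": "arm_command", "data": {"targets": "0 0 0 0 0 0;0 0 0 0 0 0;0 0 0 0 0 0;0 0 0 0 0 0;0 0 0 0 0 0", "grip": 5, "squeeze": 70}}

```text
clock: 18.32
position: [0.5697, 0.262, -0.0102]
ee_rot: [-0.021, 1.0, -0.0, 0.001]
ft_force: [-0.4, -0.2, 5.9]
grip_width: 0.237
```

>>> {"op": "arm_command", "data": {"targets": "0 0 -20 0 0 0;0 0 -40 0 0 0;0 0 -45 0 0 0;0 0 -45 0 0 0;0 0 0 0 0 0"}}

```text
clock: 18.95
position: [0.5715, 0.2627, 0.1445]
ee_rot: [-0.021, 1.0, 0.002, 0.004]
ft_force: [0.9, 0.5, -1.4]
grip_width: 0.237
```

```bash
python3 -c "
from h import *
goto([0.45,0.12,0.14],np.radians(92.4))
c=manip.camera('wrist'); save(c,'w13')
"
```

```text
now [0.5715 0.2627 0.1445] jaw 92.39 tilt z [ 0.0073  0.0032 -1.    ]
shift now-frame mm [ 127.4 -137.5    3.2] final-frame [ 127.4 -137.5    4.5] turn [ 0.003  0.007 -0.   ]
j [-0.83  0.39  0.42  1.56 -0.17  1.22  1.23] t 18.95 F [ 0.9  0.5 -1.4] g 20.3
```

View pics/w13.png

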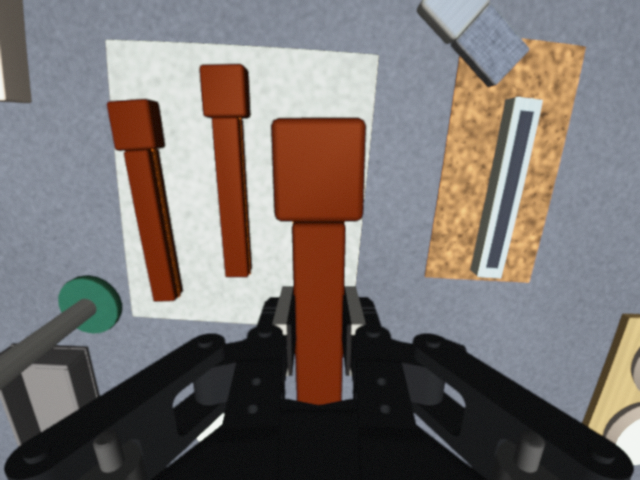

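>>> {"op": "arm_command", "data": {"targets": "42 -46 0 0.003 0.007 0;42 -46 0 0 0 0;42 -46 0 0 0 0;0 0 0 0 0 0.15;0 0 0 0 0 0.177"}}

```text
clock: 19.62
position: [0.4481, 0.1182, 0.1398]
ee_rot: [0.145, 0.989, -0.002, -0.003]
ft_force: [1.0, 0.4, -0.9]
grip_width: 0.235
```

>>> {"op": "arm_command", "data": {"targets": "0 0 0 0 0 0.177;0 0 0 0 0 0.177;0 0 0 0 0 0.177;0 0 0 0 0 0.177;0 0 0 0 0 0.177"}}

```text
clock: 20.25
position: [0.4484, 0.1185, 0.1395]
ee_rot: [0.555, 0.832, -0.004, -0.002]
ft_force: [-0.2, -0.4, -1.2]
grip_width: 0.236
```

>>> {"op": "arm_command", "data": {"targets": "0 0 0 0 0 0.177;0 0 0 0 0 0.177;0 0 0 0 0 0.177;0 0 0 0 0 0.177;0 0 0 0 0 0.177"}}

```text
clock: 20.88
position: [0.4484, 0.1185, 0.1395]
ee_rot: [0.857, 0.515, -0.004, 0.0]
ft_force: [-0.3, 0.0, -1.0]
grip_width: 0.238
```

>>> {"op": "arm_command", "data": {"targets": "0 0 0 0 0 0.177;0 0 0 0 0 0.177;0 0 0 0 0 0.177;0 0 0 0 0 0.177;0 0 0 0 0 0.177"}}

```text
clock: 21.5
position: [0.4484, 0.1185, 0.1395]
ee_rot: [0.995, 0.098, -0.004, 0.002]
ft_force: [-1.2, -0.2, -1.1]
grip_width: 0.234
```

```bash
python3 -c "
from h import *
goto([0.45,-0.1,0.14],np.radians(-90))
"
```

```text
now [0.4484 0.1185 0.1395] jaw -78.77 tilt z [-0.0075 -0.0048 -1.    ]
shift now-frame mm [-41.  214.7   0.5] final-frame [  1.6 218.5  -0.5] turn [0.004 0.008 0.196]
j [-0.86  0.02  0.51  1.98 -0.01  1.16 -1.72] t 21.5 F [-1.2 -0.2 -1.1] g 20.0
```

>>> {"op": "arm_command", "data": {"targets": "0 0 0 0.004 0.008 0.107;0 0 0 0 0 0.107;12.8 52.7 0 0 0 0;12.8 52.7 0 0 0 0;12.8 52.7 0 0 0 0"}}

```text
clock: 22.12
position: [0.4851, -0.0413, 0.1396]
ee_rot: [1.0, -0.006, 0.0, -0.001]
ft_force: [0.7, 0.8, -0.2]
grip_width: 0.238
```

>>> {"op": "arm_command", "data": {"targets": "12.8 52.7 0 0 0 0;12.8 52.7 0 0 0 0;12.8 52.7 0 0 0 0;12.8 52.7 0 0 0 0;0 0 0 0 0 0"}}

```text
clock: 22.75
position: [0.5324, -0.2561, 0.1389]
ee_rot: [1.0, -0.009, -0.001, 0.001]
ft_force: [-0.7, 0.5, -1.6]
grip_width: 0.231
```

>>> {"op": "arm_command", "data": {"targets": "0 0 0 0 0 0;0 0 0 0 0 0;0 0 0 0 0 0"}}

```text
clock: 23.12
position: [0.5346, -0.2498, 0.14]
ee_rot: [1.0, -0.005, 0.001, -0.001]
ft_force: [-0.4, -0.2, -1.5]
grip_width: 0.235
```

```bash
python3 -c "
from h import *
goto([0.538,-0.25,0.08],np.radians(-91))
c=manip.camera('wrist'); save(c,'w14')
"
```

```text
now [ 0.5346 -0.2498  0.14  ] jaw -90.59 tilt z [ 0.0016  0.0019 -1.    ]
shift now-frame mm [ 3.3  0.3 60. ] final-frame [ 3.4  0.1 60. ] turn [-0.002 -0.002  0.007]
j [-0.29  0.38  0.81  1.68 -0.29  1.21 -0.99] t 23.12 F [-0.4 -0.2 -1.5] g 20.0
```

View pics/w14.png

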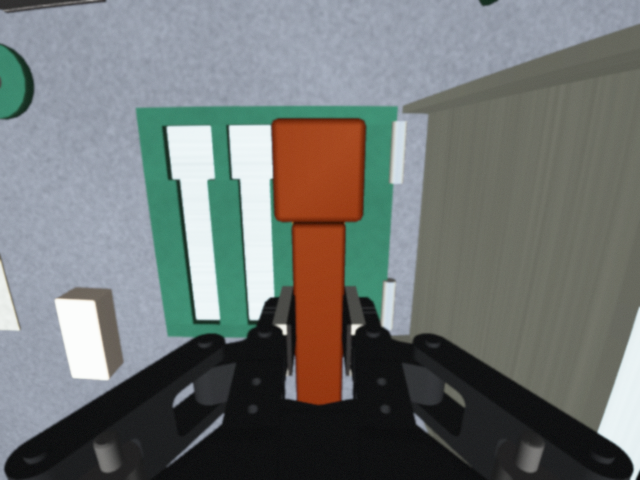

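```bash
python3 -c "
import cv2
i=cv2.imread('pics/w14.png'); cv2.imwrite('pics/w14z.png',cv2.resize(i[95:345,125:325],None,fx=3.0,fy=2.4,interpolation=cv2.INTER_CUBIC))
"
```

```text
(no output)
```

View pics/w14z.png

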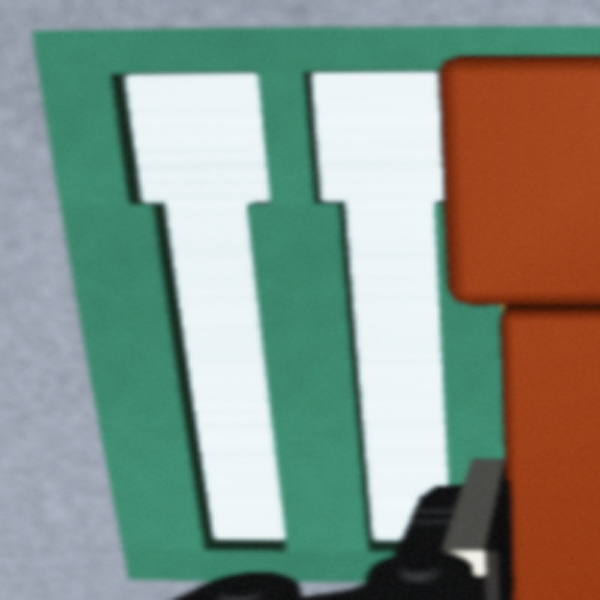

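```bash
cat > fit.py <<'E'
from h import *
from scipy.optimize import least_squares
def fitplanar(c,model,px,z=None,x0=(.53,-.195,0)):
    model=np.array(model,float)/1000; px=np.array(px,float)
    def P(p):
        zz=z if z is not None else p[3]
        cs,sn=np.cos(p[2]),np.sin(p[2])
        return np.c_[p[0]+cs*model[:,0]-sn*model[:,1],p[1]+sn*model[:,0]+cs*model[:,1],np.full(len(model),zz)]
    r=least_squares(lambda p:(w2pix(c,P(p))-px).ravel(),list(x0)+([] if z is not None else [.17]),loss='soft_l1')
    e=(w2pix(c,P(r.x))-px)
    return r.x,e
E
python3 - <<'E'
from fit import *
c=manip.camera('wrist'); goto([.538,-.25,.08],np.radians(-91))
m=[(107,95),(-107,95),(47.5,74.5),(47.5,67.5),(47.5,33.5),(47.5,40.5),(-92.5,67.5),(-92.5,40.5),(92.5,74.5),(92.5,33.5),(92.5,20.5),(47.5,20.5),(47.5,13.5),(-92.5,13.5)]
z=np.array([(33,31),(131,577),(133,203),(157,203),(270,203),(248,203),(206,549),(286,549),(112,75),(260,74),(306,72),(318,203),(342,203),(370,548)],float)
px=np.c_[125-.33+z[:,0]/3,95-.3+z[:,1]/2.4]
p,e=fitplanar(c,m,px,.018); print("carrier",p.round(4),np.degrees(p[2]).round(2)); print(e.round(1).tolist())
mb=[(90,18),(90,-18),(50,18),(50,-18),(50,11),(50,-11),(-55,11),(-55,-11)]
pb=[(273,118.5),(364.5,118.5),(275.5,220.5),(363,220.5),(292.5,224),(345.5,224),(297,400),(343,400)]
mb=mb[:6];pb=pb[:6]
b,e=fitplanar(c,mb,pb,None,(.53,-.25,0)); print("block",b.round(4),np.degrees(b[2]).round(2)); print(e.round(1).tolist())
cs,sn=np.cos(p[2]),np.sin(p[2])
for y in(-.054,0,.054): print(y,(p[0]-sn*y).round(4),(p[1]+cs*y).round(4))
E
```

```text
now [ 0.5345 -0.2503  0.1401] jaw -90.63 tilt z [ 0.0018  0.0016 -1.    ]
shift now-frame mm [ 3.4 -0.2 60.1] final-frame [ 3.5 -0.3 60.1] turn [-0.002 -0.002  0.006]
j [-0.29  0.38  0.81  1.68 -0.29  1.21 -0.99] t 23.23 F [-0.3 -0.1  0.2] g 20.0
carrier [ 0.5318 -0.194  -0.0115] -0.66
[[0.8, -0.3], [-0.2, 0.8], [-0.4, 0.3], [-0.5, 0.3], [0.6, 0.0], [-0.1, 0.1], [0.1, 0.0], [0.6, 0.3], [0.5, -0.7], [-0.3, -0.9], [-0.0, -0.3], [-0.4, -0.0], [-0.4, -0.0], [-0.1, 0.9]]
block [ 0.5268 -0.2501 -0.0086  0.1729] -0.49
[[-1.2, 0.5], [1.7, 0.3], [0.0, 0.7], [-0.3, 0.6], [-0.1, -2.8], [0.3, -2.9]]
-0.054 0.5311 -0.248
0 0.5318 -0.194
0.054 0.5324 -0.14
```

>>> {"op": "arm_command", "data": {"targets": "4.3 -2 30 -0.002 -0.002 0.003;0 0 45 0 0 0;0 0 35 0 0 0;0 0 0 0 0 0;0 0 0 0 0 0"}}

```text
clock: 23.85
position: [0.5395, -0.2496, 0.0315]
ee_rot: [1.0, -0.008, 0.001, 0.001]
ft_force: [0.8, 0.3, -0.8]
grip_width: 0.237
```

>>> {"op": "arm_command", "data": {"targets": "0 0 0 0 0 0;0 0 0 0 0 0;0 0 0 0 0 0"}}

```text
clock: 24.22
position: [0.5389, -0.2492, 0.0305]
ee_rot: [1.0, -0.008, 0.0, 0.0]
ft_force: [-0.1, -0.6, -1.4]
grip_width: 0.239
```

```bash
python3 -c "
from h import *
goto([0.5388,-0.2482,0.03],np.radians(-90.8))
c=manip.camera('wrist'); save(c,'w15')
"
```

```text
now [ 0.5389 -0.2492  0.0305] jaw -90.86 tilt z [ 1.e-04 -8.e-04 -1.e+00]
shift now-frame mm [-0.1 -1.   0.5] final-frame [-0.1 -1.   0.5] turn [ 0.001 -0.    -0.001]
j [-0.23  0.52  0.74  1.77 -0.4   1.01 -0.92] t 24.23 F [-0.1 -0.6 -1.4] g 20.4
```

View pics/w15.png

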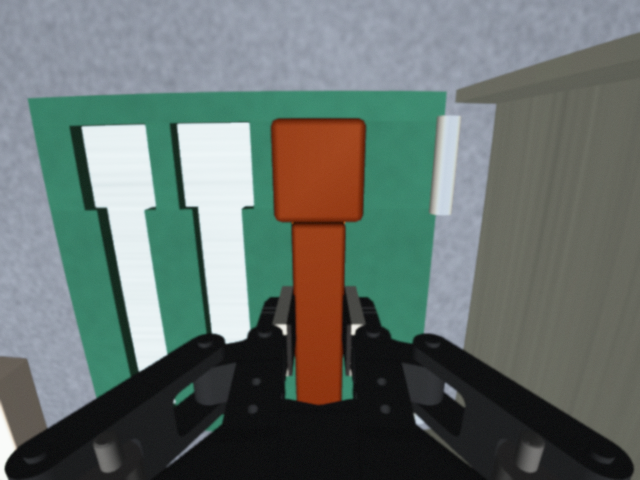

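```bash
python3 -c "
import cv2
i=cv2.imread('pics/w15.png'); cv2.imwrite('pics/w15z.png',cv2.resize(i[80:280,20:270],None,fx=3.0,fy=3,interpolation=cv2.INTER_CUBIC))
cv2.imwrite('pics/w15y.png',cv2.resize(i[80:240,250:470],None,fx=3.0,fy=3,interpolation=cv2.INTER_CUBIC))
"
```

```text
(no output)
```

View pics/w15z.png

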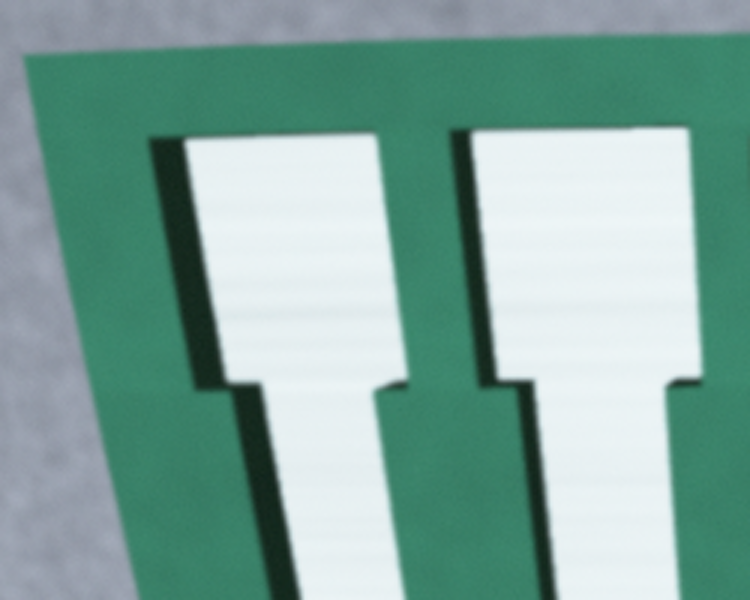

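View pics/w15y.png

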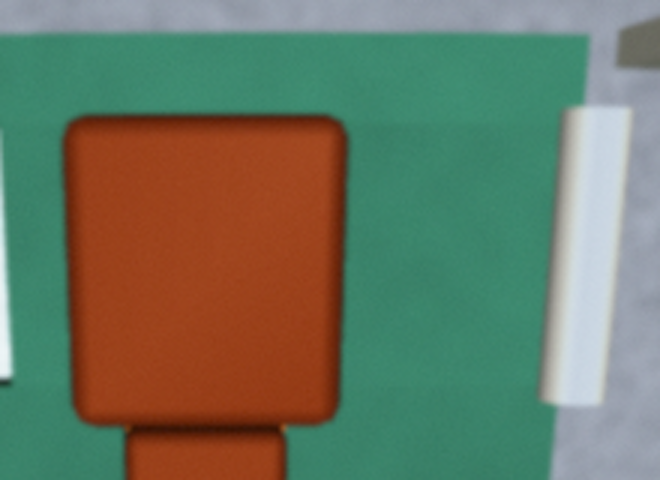

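```bash
cat >> fit.py <<'E'
def report(c,m,px,mb,pb,nest,zt):
    p,e=fitplanar(c,m,px,.018); print("carrier",p.round(4),np.degrees(p[2]).round(2),"err",np.abs(e).max().round(1))
    for zz in (zt,None):
        b,e=fitplanar(c,mb,pb,zz,(p[0],p[1]+nest,0)); print("block",b.round(4),np.degrees(b[2]).round(2),"err",np.abs(e).max().round(1))
    cs,sn=np.cos(p[2]),np.sin(p[2]); print("nest",(p[0]-sn*nest).round(4),(p[1]+cs*nest).round(4))
E
python3 - <<'E'
from fit import *
c=manip.camera('wrist'); o=manip.get_obs(); z=o['position'][2]
m=[(107,95),(92.5,74.5),(47.5,74.5),(47.5,67.5),(92.5,33.5),(47.5,33.5),(47.5,40.5),(92.5,20.5),(47.5,20.5),(47.5,13.5),(92.5,-20.5),(47.5,-20.5),(47.5,-13.5),(107,-120)]
zz=np.array([(24,57),(149,138),(195,389),(233,389),(376,134),(408,390),(374,390),(449,130),(480,387),(516,387),(689,127),(703,383),(666,386),(588+690,36)],float)
px=np.c_[20-.33+zz[:,0]/3,80-.33+zz[:,1]/3]
mb=[(90,18),(90,-18),(50,18),(50,-18),(50,11),(50,-11)]
zb=np.array([(64,117),(347,117),(76,426),(338,426),(126,428),(285,428)],float)
pb=np.c_[250-.33+zb[:,0]/3,80-.33+zb[:,1]/3]
report(c,m,px,mb,pb,-.054,z+.037)
E
```

```text
carrier [ 0.5312 -0.1931 -0.0109] -0.63 err 1.1
block [ 0.5315 -0.2488 -0.0139] -0.8 err 1.7
block [ 0.5311 -0.2488 -0.0133  0.0639] -0.76 err 0.6
nest 0.5307 -0.2471
```

>>> {"op": "arm_command", "data": {"targets": "-0.3 -1.7 0 0 0 -0.002;0 0 18 0 0 0;0 0 0 0 0 0;0 0 0 0 0 0"}}

```text
clock: 24.82
position: [0.5381, -0.2476, 0.0116]
ee_rot: [1.0, -0.007, -0.001, 0.0]
ft_force: [-0.5, -1.1, -0.6]
grip_width: 0.236
```

>>> {"op": "arm_command", "data": {"targets": "0 0 5 0 0 0;0 0 3 0 0 0;0 0 0 0 0 0;0 0 0 0 0 0"}}

```text
clock: 25.32
position: [0.5384, -0.2476, 0.0041]
ee_rot: [1.0, -0.007, -0.0, 0.0]
ft_force: [-1.4, 0.3, -1.3]
grip_width: 0.239
```

```bash
python3 -c "
from h import *
goto([0.5384,-0.2470,0.0],np.radians(-90.7))
c=manip.camera('wrist'); save(c,'w16')
"
```

```text
now [ 0.5384 -0.2476  0.0041] jaw -90.76 tilt z [-5.e-04 -9.e-04 -1.e+00]
shift now-frame mm [-0.  -0.6  4.1] final-frame [-0.  -0.6  4.1] turn [ 0.001  0.    -0.001]
j [-0.21  0.55  0.72  1.78 -0.43  0.97 -0.9 ] t 25.32 F [-1.4  0.3 -1.3] g 20.4
```

View pics/w16.png

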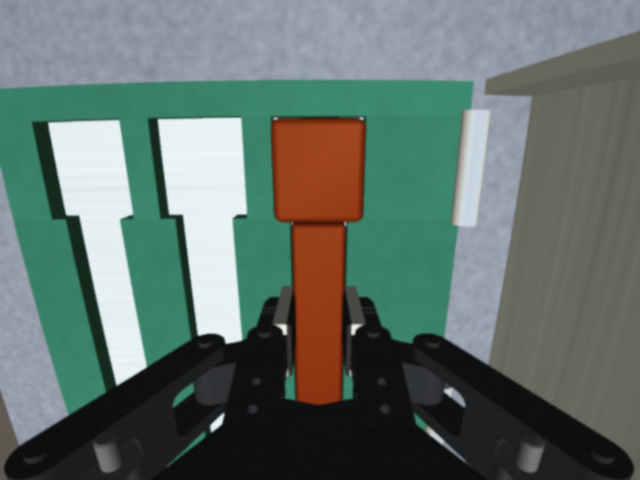

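>>> {"op": "arm_command", "data": {"targets": "0 0 3 0 0 0;0 0 2 0 0 0;0 0 0 0 0 0;0 0 0 0 0 0"}}

```text
clock: 25.88
position: [0.5384, -0.2476, -0.001]
ee_rot: [1.0, -0.007, -0.0, 0.0]
ft_force: [-0.6, -0.5, -1.1]
grip_width: 0.239
```

>>> {"op": "arm_command", "data": {"targets": "0 0 2 0 0 0;0 0 0 0 0 0;0 0 0 0 0 0"}}

```text
clock: 26.25
position: [0.5383, -0.2476, -0.003]
ee_rot: [1.0, -0.007, -0.0, 0.0]
ft_force: [0.3, 0.0, -1.0]
grip_width: 0.239
```

>>> {"op": "arm_command", "data": {"targets": "0 0 2 0 0 0;0 0 0 0 0 0;0 0 0 0 0 0"}}

```text
clock: 26.62
position: [0.5385, -0.2476, -0.0049]
ee_rot: [1.0, -0.007, -0.0, 0.0]
ft_force: [-0.3, 0.4, 1.9]
grip_width: 0.236
```

```bash
python3 -c "
from h import *
goto([0.5384,-0.2470,0.0],np.radians(-90.7))
c=manip.camera('wrist'); save(c,'w17')
"
```

```text
now [ 0.5385 -0.2476 -0.0049] jaw -90.76 tilt z [-3.e-04 -9.e-04 -1.e+00]
shift now-frame mm [-0.1 -0.6 -4.9] final-frame [-0.1 -0.6 -4.9] turn [ 0.001  0.    -0.001]
j [-0.2   0.56  0.71  1.79 -0.44  0.95 -0.9 ] t 26.62 F [-0.3  0.4  1.9] g 20.2
```

View pics/w17.png

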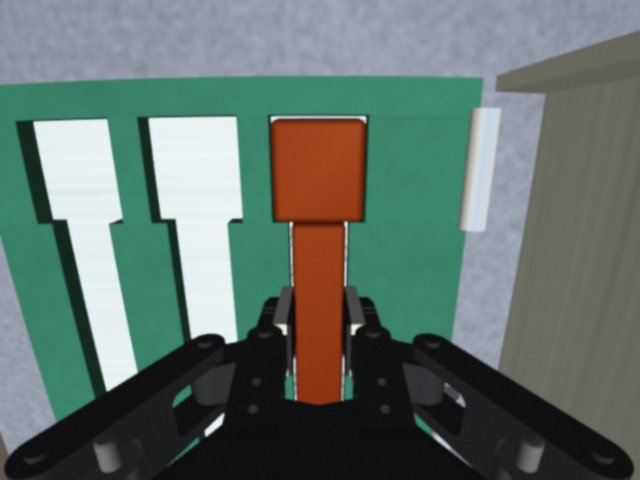

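>>> {"op": "arm_command", "data": {"targets": "0 0 0 0 0 0;0 0 0 0 0 0;0 0 0 0 0 0", "grip": 38}}

```text
clock: 27.05
position: [0.5383, -0.2475, -0.0051]
ee_rot: [1.0, -0.007, -0.0, 0.0]
ft_force: [0.3, 0.3, 0.3]
grip_width: 0.445
```

>>> {"op": "arm_command", "data": {"targets": "0 0 -20 0 0 0;0 0 -40 0 0 0;0 0 -40 0 0 0;0 0 -40 0 0 0;0 0 0 0 0 0"}}

```text
clock: 27.68
position: [0.5402, -0.2486, 0.1394]
ee_rot: [1.0, -0.007, 0.003, 0.001]
ft_force: [-0.8, 0.8, 0.2]
grip_width: 0.447
```

```bash
python3 -c "
from h import *
goto([0.45,0.1,0.14],np.radians(-90.7))
c=manip.camera('wrist'); save(c,'w18')
c=manip.camera('top'); save(c,'t18')
c=manip.camera('scene'); cv2.imwrite('pics/s18z.png',cv2.resize(c['frame'][150:350,150:450,::-1],None,fx=2.5,fy=2.5))
"
```

```text
now [ 0.5402 -0.2486  0.1394] jaw -90.79 tilt z [ 0.0056 -0.0022 -1.    ]
shift now-frame mm [ -94.9 -347.4   -1.9] final-frame [ -94.4 -347.5   -0.6] turn [ 0.002 -0.006 -0.002]
j [-0.29  0.39  0.81  1.68 -0.3   1.2  -0.99] t 27.68 F [-0.8  0.8  0.2] g 38.2
```

View pics/w18.png

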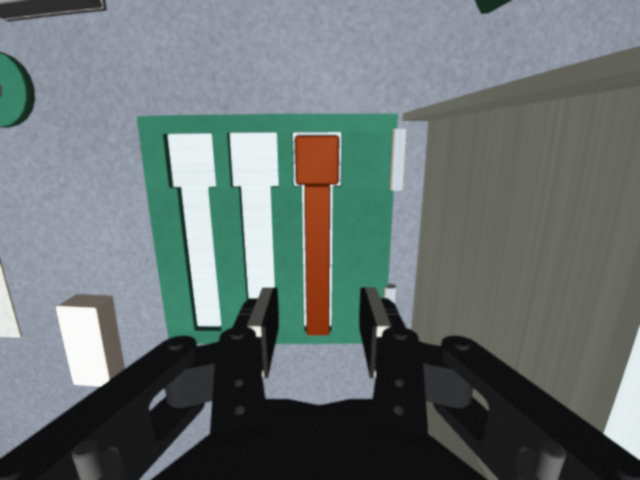

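View pics/s18z.png

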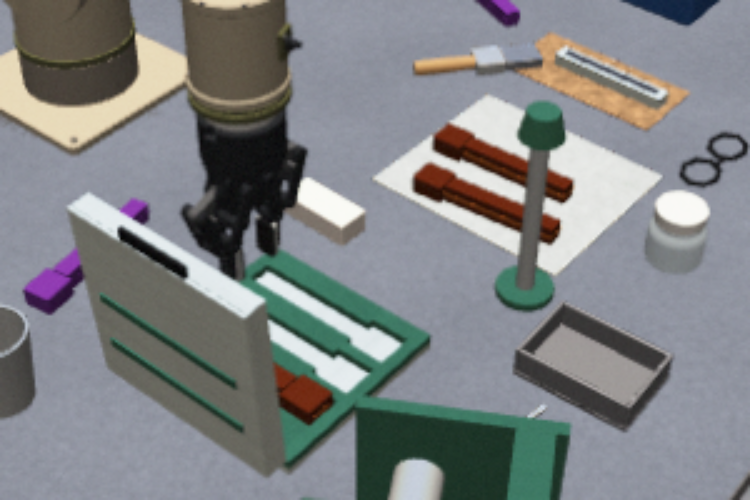

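```bash
python3 -c "
import cv2
i=cv2.imread('pics/t18.png'); cv2.imwrite('pics/t18z.png',cv2.resize(i[160:290,190:330],None,fx=4,fy=4,interpolation=cv2.INTER_CUBIC))
"
```

```text
(no output)
```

View pics/t18z.png

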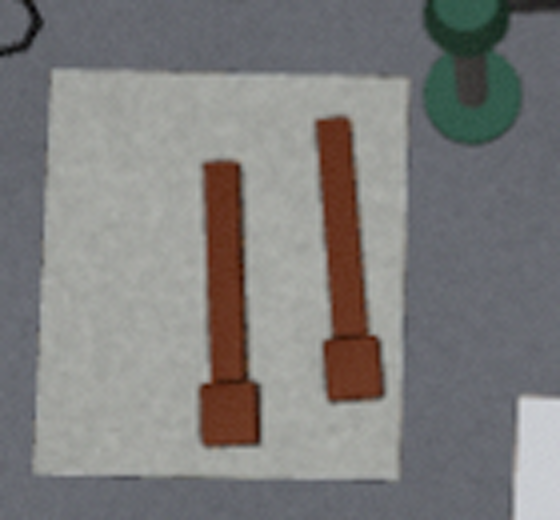

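>>> {"op": "arm_command", "data": {"targets": "-19 -57 0 0.002 -0.006 0;-19 -57 0 0 0 0;-19 -57 0 0 0 0;-19 -57 0 0 0 0;-18 -57 0 0 0 0", "grip": 50}}

```text
clock: 28.45
position: [0.4467, 0.0405, 0.1352]
ee_rot: [1.0, -0.006, -0.004, -0.001]
ft_force: [1.1, 1.7, -0.4]
grip_width: 0.586
```

>>> {"op": "arm_command", "data": {"targets": "0 -57 0 0 0 -0.17;0 0 0 0 0 -0.177;0 0 0 0 0 -0.177;0 0 0 0 0 -0.177;0 0 0 0 0 -0.177"}}

```text
clock: 29.08
position: [0.4483, 0.0955, 0.1349]
ee_rot: [0.907, 0.422, -0.004, -0.002]
ft_force: [1.0, -0.4, 0.5]
grip_width: 0.586
```

>>> {"op": "arm_command", "data": {"targets": "0 0 0 0 0 -0.177;0 0 0 0 0 -0.177;0 0 0 0 0 -0.177;0 0 0 0 0 -0.177;0 0 0 0 0 -0.177"}}

```text
clock: 29.7
position: [0.4483, 0.0954, 0.1349]
ee_rot: [0.639, 0.769, -0.003, -0.003]
ft_force: [0.2, -0.7, -0.4]
grip_width: 0.582
```

>>> {"op": "arm_command", "data": {"targets": "0 0 0 0 0 -0.177;0 0 0 0 0 -0.177;0 0 0 0 0 -0.177;0 0 0 0 0 -0.177;0 0 0 0 0 -0.177"}}

```text
clock: 30.32
position: [0.4483, 0.0955, 0.1349]
ee_rot: [0.248, 0.969, -0.001, -0.004]
ft_force: [-0.4, -0.6, 0.7]
grip_width: 0.587
```

>>> {"op": "arm_command", "data": {"targets": "0 0 0 0 0 -0.177;0 0 0 0 0 -0.177;0 0 0 0 0 -0.177;0 0 0 0 0 0;0 0 0 0 0 0"}}

```text
clock: 30.95
position: [0.4486, 0.0956, 0.1354]
ee_rot: [-0.01, 1.0, 0.0, -0.004]
ft_force: [0.5, -0.1, 0.8]
grip_width: 0.586
```

```bash
python3 -c "
from h import *
goto([0.525,0.184,0.08],np.radians(92.1))
"
```

```text
now [0.4486 0.0956 0.1354] jaw 91.15 tilt z [-7.4e-03  7.0e-04 -1.0e+00]
shift now-frame mm [-78.5  86.8  54.9] final-frame [-79.5  85.5  55.4] turn [ 0.001 -0.007 -0.017]
j [-0.91  0.    0.62  2.   -0.01  1.15  1.3 ] t 30.95 F [ 0.5 -0.1  0.8] g 50.0
```

>>> {"op": "arm_command", "data": {"targets": "-40 43 15 0 -0.007 -0.017;-39.5 42.5 20 0 0 0;0 0 20 0 0 0;0 0 0 0 0 0;0 0 0 0 0 0"}}

```text
clock: 31.58
position: [0.5258, 0.1834, 0.0815]
ee_rot: [-0.019, 1.0, 0.001, 0.001]
ft_force: [0.5, -0.4, 1.0]
grip_width: 0.583
```

>>> {"op": "arm_command", "data": {"targets": "0 0 0 0 0 0;0 0 0 0 0 0"}}

```text
clock: 31.82
position: [0.5258, 0.184, 0.0816]
ee_rot: [-0.02, 1.0, 0.001, 0.001]
ft_force: [0.1, 0.2, 0.9]
grip_width: 0.585
```

```bash
python3 -c "
from h import *
goto([0.525,0.184,0.08],np.radians(92.1))
c=manip.camera('wrist'); save(c,'w19')
"
```

```text
now [0.5258 0.184  0.0816] jaw 92.32 tilt z [ 0.0015  0.0028 -1.    ]
shift now-frame mm [0.8 0.1 1.6] final-frame [0.8 0.1 1.6] turn [0.003 0.002 0.004]
j [-0.92  0.32  0.59  1.82 -0.2   1.06  1.36] t 31.82 F [0.1 0.2 0.9] g 50.0
```

View pics/w19.png

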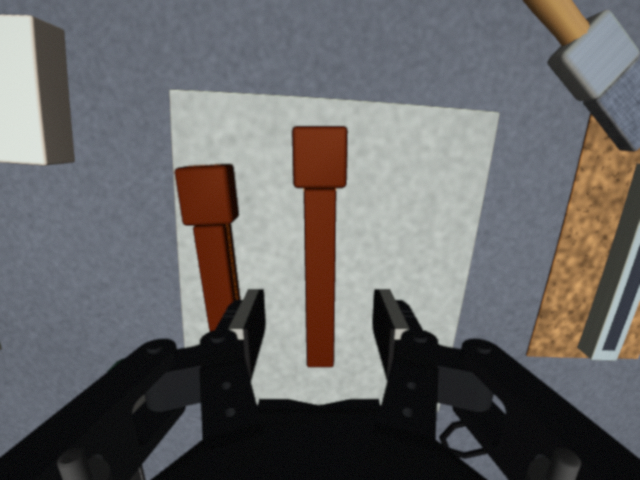

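>>> {"op": "arm_command", "data": {"targets": "0.8 0 40 0.003 0.002 0.003;0 0 30 0 0 0;0 0 21 0 0 0;0 0 0 0 0 0;0 0 0 0 0 0"}}

```text
clock: 32.5
position: [0.5254, 0.184, -0.0093]
ee_rot: [-0.019, 1.0, -0.0, -0.0]
ft_force: [-0.3, 0.1, 1.0]
grip_width: 0.584
```

```bash
python3 -c "
from h import *
goto([0.525,0.184,-0.01],np.radians(92.1))
c=manip.camera('wrist'); save(c,'w20')
"
```

```text
now [ 0.5254  0.184  -0.0093] jaw 92.17 tilt z [-3.e-04 -1.e-03 -1.e+00]
shift now-frame mm [ 0.4 -0.   0.7] final-frame [ 0.4 -0.   0.7] turn [-0.001 -0.     0.001]
j [-0.87  0.45  0.54  1.88 -0.29  0.89  1.42] t 32.5 F [-0.3  0.1  1. ] g 49.9
```

View pics/w20.png

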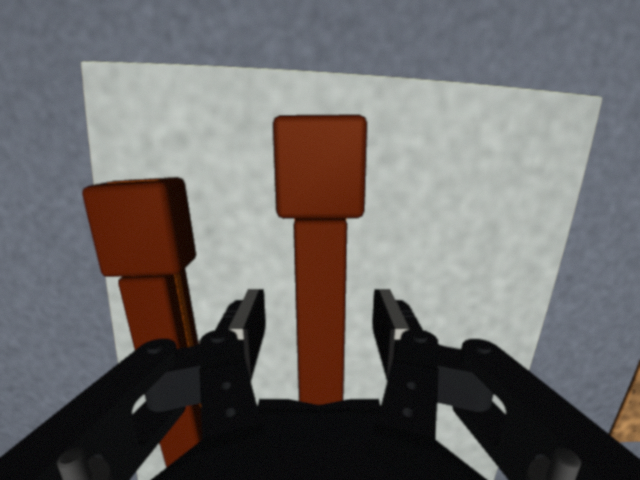

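>>> {"op": "arm_command", "data": {"targets": "0 0 0.7 0 0 0;0 0 0 0 0 0;0 0 0 0 0 0;0 0 0 0 0 0;0 0 0 0 0 0", "grip": 5, "squeeze": 70}}

```text
clock: 33.17
position: [0.5252, 0.1841, -0.0101]
ee_rot: [-0.019, 1.0, -0.0, -0.0]
ft_force: [-2.2, -0.5, 6.1]
grip_width: 0.236
```

>>> {"op": "arm_command", "data": {"targets": "0 0 -20 0 0 0;0 0 -40 0 0 0;0 0 -45 0 0 0;0 0 -45 0 0 0;0 0 0 0 0 0"}}

```text
clock: 33.8
position: [0.5271, 0.1847, 0.1437]
ee_rot: [-0.019, 1.0, 0.001, 0.002]
ft_force: [0.6, 0.1, -1.6]
grip_width: 0.234
```

```bash
python3 -c "
from h import *
goto([0.45,0.06,0.14],np.radians(92.1))
c=manip.camera('wrist'); save(c,'w21')
"
```

```text
now [0.5271 0.1847 0.1437] jaw 92.16 tilt z [ 0.0045  0.0024 -1.    ]
shift now-frame mm [  81.7 -121.7    3. ] final-frame [  81.6 -121.8    3.7] turn [0.002 0.005 0.001]
j [-0.95  0.25  0.62  1.76 -0.16  1.18  1.32] t 33.8 F [ 0.6  0.1 -1.6] g 20.0
```

View pics/w21.png

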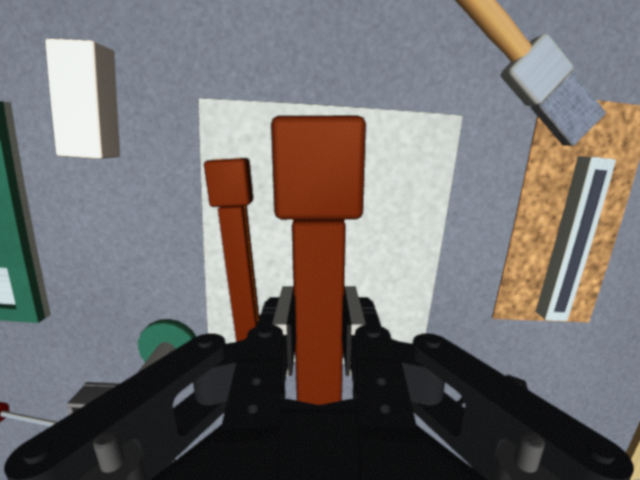

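>>> {"op": "arm_command", "data": {"targets": "41 -61 0 0.002 0.005 0;41 -61 0 0 0 0;0 0 0 0 0 0.15;0 0 0 0 0 0.177;0 0 0 0 0 0.177"}}

```text
clock: 34.48
position: [0.4583, 0.0774, 0.1388]
ee_rot: [0.234, 0.972, -0.003, -0.003]
ft_force: [-1.5, -0.2, -1.4]
grip_width: 0.238
```

>>> {"op": "arm_command", "data": {"targets": "0 0 0 0 0 0.177;0 0 0 0 0 0.177;0 0 0 0 0 0.177;0 0 0 0 0 0.177;0 0 0 0 0 0.177"}}

```text
clock: 35.1
position: [0.4583, 0.0774, 0.1387]
ee_rot: [0.628, 0.779, -0.004, -0.002]
ft_force: [0.2, -0.4, -1.2]
grip_width: 0.235
```

>>> {"op": "arm_command", "data": {"targets": "0 0 0 0 0 0.177;0 0 0 0 0 0.177;0 0 0 0 0 0.177;0 0 0 0 0 0.177;0 0 0 0 0 0.177"}}

```text
clock: 35.72
position: [0.4583, 0.0774, 0.1387]
ee_rot: [0.9, 0.435, -0.005, 0.0]
ft_force: [0.4, 0.2, -1.2]
grip_width: 0.239
```

>>> {"op": "arm_command", "data": {"targets": "0 0 0 0 0 0.177;0 0 0 0 0 0.177;0 0 0 0 0 0.177;0 0 0 0 0 0.177;0 0 0 0 0 0.177"}}

```text
clock: 36.35
position: [0.4583, 0.0774, 0.1387]
ee_rot: [1.0, 0.007, -0.004, 0.002]
ft_force: [-0.2, 0.1, -0.6]
grip_width: 0.236
```

>>> {"op": "arm_command", "data": {"targets": "0 0 0 0 0 0.03;0 0 0 0 0 0"}}

```text
clock: 36.6
position: [0.4588, 0.0776, 0.1392]
ee_rot: [1.0, -0.003, -0.004, 0.002]
ft_force: [0.3, 0.1, -0.5]
grip_width: 0.236
```

```bash
python3 -c "
from h import *
goto([0.5384,-0.194,0.14],np.radians(-90.7))
"
```

```text
now [0.4588 0.0776 0.1392] jaw -90.36 tilt z [-0.0072 -0.0041 -1.    ]
shift now-frame mm [ 81.3 271.1  -0.3] final-frame [ 82.9 270.6  -0.8] turn [0.004 0.007 0.006]
j [-0.96  0.02  0.71  1.98 -0.01  1.16 -1.82] t 36.6 F [ 0.3  0.1 -0.5] g 20.1
```

>>> {"op": "arm_command", "data": {"targets": "10 50 0 0.004 0.007 0.006;10 50 0 0 0 0;15 50 0 0 0 0;15 50 0 0 0 0;16 45 0 0 0 0"}}

```text
clock: 37.22
position: [0.522, -0.1697, 0.1396]
ee_rot: [1.0, -0.006, 0.0, -0.0]
ft_force: [0.9, 1.3, -0.5]
grip_width: 0.237
```

>>> {"op": "arm_command", "data": {"targets": "16 25.5 30 0 0 0;0 0 40 0 0 0;0 0 35 0 0 0;0 0 0 0 0 0;0 0 0 0 0 0"}}

```text
clock: 37.85
position: [0.5381, -0.1942, 0.0359]
ee_rot: [1.0, -0.007, 0.001, 0.0]
ft_force: [0.2, -0.5, -1.0]
grip_width: 0.235
```

>>> {"op": "arm_command", "data": {"targets": "0 0 0 0 0 0;0 0 0 0 0 0;0 0 0 0 0 0"}}

```text
clock: 38.22
position: [0.5378, -0.1938, 0.0352]
ee_rot: [1.0, -0.007, 0.001, -0.0]
ft_force: [-0.4, -0.1, -2.2]
grip_width: 0.236
```

```bash
python3 -c "
from h import *
goto([0.5384,-0.194,0.03],np.radians(-90.7))
c=manip.camera('wrist'); save(c,'w22')
import cv2
i=cv2.imread('pics/w22.png'); cv2.imwrite('pics/w22z.png',cv2.resize(i[80:280,60:310],None,fx=3.0,fy=3,interpolation=cv2.INTER_CUBIC))
cv2.imwrite('pics/w22y.png',cv2.resize(i[80:280,260:510],None,fx=3.0,fy=3,interpolation=cv2.INTER_CUBIC))
"
```

```text
now [ 0.5378 -0.1938  0.0352] jaw -90.86 tilt z [ 1.5e-03  3.0e-04 -1.0e+00]
shift now-frame mm [0.6 0.2 5.2] final-frame [0.6 0.2 5.2] turn [-0.    -0.002 -0.003]
j [-0.4   0.49  0.84  1.83 -0.43  1.01 -0.98] t 38.23 F [-0.4 -0.1 -2.2] g 20.2
```

View pics/w22.png

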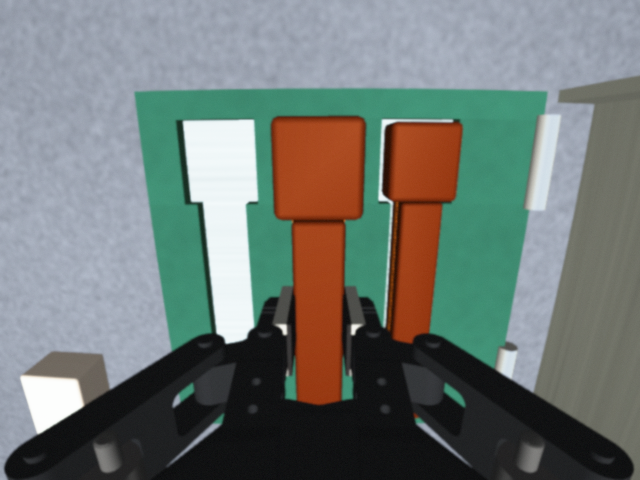

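View pics/w22z.png

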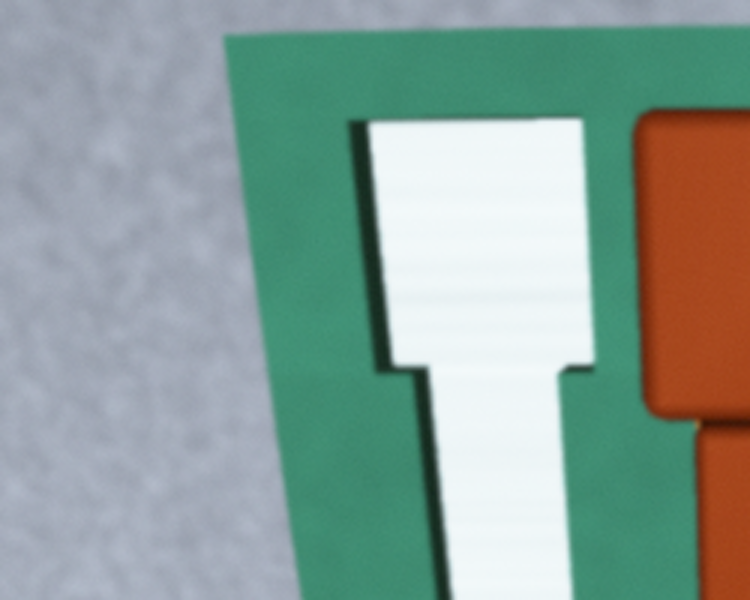

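View pics/w22y.png

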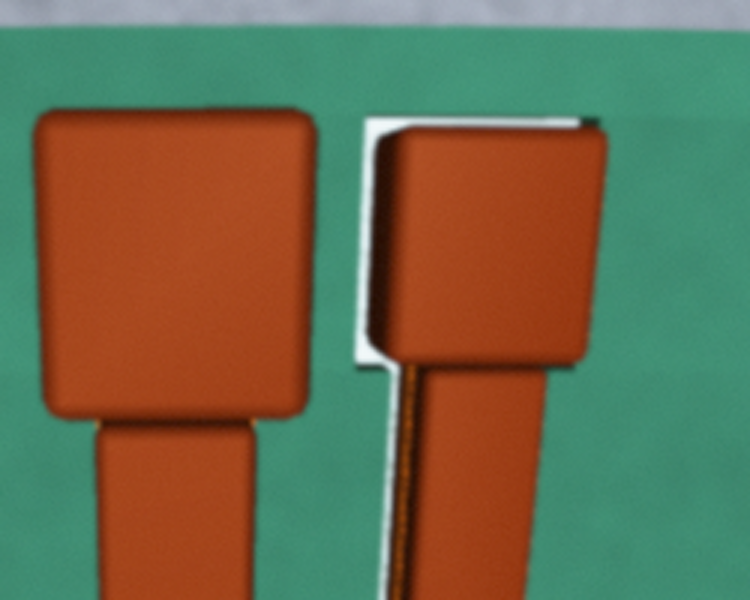

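Run:
```python
from fit import *
c=manip.camera('wrist'); o=manip.get_obs(); z=o['position'][2]
m=[(107,95),(92.5,74.5),(47.5,74.5),(47.5,67.5),(92.5,33.5),(47.5,33.5),(47.5,40.5),(92.5,-33.5),(47.5,-33.5),(47.5,-74.5),(107,-120)]
zz=np.array([(224,36),(348,121),(376,372),(413,370),(583,118),(595,370),(558,370),(365+600,117),(355+600,366),(575+600,368),(547*3-180,(93-80)*3)],float)
px=np.c_[60-.33+zz[:,0]/3,80-.33+zz[:,1]/3]
mb=[(90,18),(90,-18),(50,18),(50,-18),(50,11),(50,-11)]
zb=np.array([(33,108),(317,108),(43,418),(309,418),(96,421),(256,421)],float)
pb=np.c_[260-.33+zb[:,0]/3,80-.33+zb[:,1]/3]
report(c,m,px,mb,pb,0,z+.037)
```

```text
carrier [ 0.5314 -0.1932 -0.0118] -0.68 err 1.4
block [ 0.5313 -0.1934 -0.0129] -0.74 err 1.6
block [ 0.531  -0.1934 -0.0128  0.069 ] -0.73 err 0.6
nest 0.5314 -0.1932
```

>>> {"op": "arm_command", "data": {"targets": "0.3 0 15 0 -0.001 0;0 0 10 0 0 0;0 0 5 0 0 0;0 0 0 0 0 0;0 0 0 0 0 0"}}

```text
clock: 38.95
position: [0.5379, -0.194, 0.0049]
ee_rot: [1.0, -0.008, 0.0, -0.0]
ft_force: [0.7, -0.2, -0.7]
grip_width: 0.233
```

>>> {"op": "arm_command", "data": {"targets": "0 0 4 0 0 0;0 0 2 0 0 0;0 0 1 0 0 0;0 0 0 0 0 0;0 0 0 0 0 0"}}

```text
clock: 39.58
position: [0.5378, -0.1939, -0.0023]
ee_rot: [1.0, -0.008, -0.0, -0.0]
ft_force: [-0.1, 0.4, -0.9]
grip_width: 0.239
```

>>> {"op": "arm_command", "data": {"targets": "0 0 2 0 0 0;0 0 1 0 0 0;0 0 0 0 0 0"}}

```text
clock: 39.95
position: [0.5378, -0.1938, -0.0049]
ee_rot: [1.0, -0.008, -0.0, -0.0]
ft_force: [-2.3, 1.9, 5.8]
grip_width: 0.235
```

```bash
python3 -c "
from h import *
goto([0.5384,-0.194,0.0],np.radians(-90.7))
c=manip.camera('wrist'); save(c,'w23')
"
```

```text
now [ 0.5378 -0.1938 -0.0049] jaw -90.88 tilt z [-2.e-04  6.e-04 -1.e+00]
shift now-frame mm [ 0.6  0.1 -4.9] final-frame [ 0.6  0.2 -4.9] turn [-0.001  0.    -0.003]
j [-0.37  0.55  0.79  1.85 -0.48  0.94 -0.94] t 39.95 F [-2.3  1.9  5.8] g 20.1
```

View pics/w23.png

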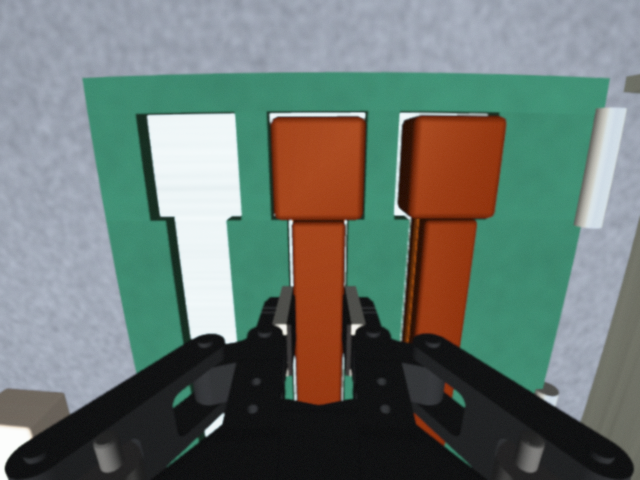

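Block seated in nest 2. I'll release it, lift, and fetch the last block.

>>> {"op": "arm_command", "data": {"targets": "0 0 0 0 0 0;0 0 0 0 0 0;0 0 0 0 0 0", "grip": 36}}

```text
clock: 40.38
position: [0.5377, -0.1939, -0.0054]
ee_rot: [1.0, -0.008, -0.0, -0.0]
ft_force: [-0.2, 0.8, -0.3]
grip_width: 0.425
```

>>> {"op": "arm_command", "data": {"targets": "0 0 -20 0 0 0;0 0 -40 0 0 0;0 0 -40 0 0 0;0 0 -40 0 0 0;0 0 0 0 0 0"}}

```text
clock: 41.0
position: [0.5395, -0.1949, 0.1387]
ee_rot: [1.0, -0.008, 0.003, 0.0]
ft_force: [-0.2, 0.5, -0.2]
grip_width: 0.423
```

>>> {"op": "arm_command", "data": {"targets": "-18 -50 0 0 0 0;-18 -50 0 0 0 0;-18 -50 0 0 0 0;-18 -50 0 0 0 0;-18 -50 0 0 0 0", "grip": 50}}

```text
clock: 41.62
position: [0.4506, 0.0589, 0.1349]
ee_rot: [1.0, -0.008, -0.0, -0.0]
ft_force: [0.5, 1.0, 0.1]
grip_width: 0.587
```

>>> {"op": "arm_command", "data": {"targets": "0 0 0 0 0 -0.17;0 0 0 0 0 -0.177;0 0 0 0 0 -0.177;0 0 0 0 0 -0.177;0 0 0 0 0 -0.177"}}

```text
clock: 42.25
position: [0.4513, 0.0572, 0.1347]
ee_rot: [0.907, 0.421, -0.0, -0.0]
ft_force: [-0.8, 0.3, 0.2]
grip_width: 0.583
```

>>> {"op": "arm_command", "data": {"targets": "0 0 0 0 0 -0.177;0 0 0 0 0 -0.177;0 0 0 0 0 -0.177;0 0 0 0 0 -0.177;0 0 0 0 0 -0.177"}}

```text
clock: 42.88
position: [0.4513, 0.0572, 0.1347]
ee_rot: [0.64, 0.769, -0.0, -0.0]
ft_force: [-0.6, -1.0, 0.7]
grip_width: 0.586
```

>>> {"op": "arm_command", "data": {"targets": "0 0 0 0 0 -0.177;0 0 0 0 0 -0.177;0 0 0 0 0 -0.177;0 0 0 0 0 -0.177;0 0 0 0 0 -0.177"}}

```text
clock: 43.5
position: [0.4513, 0.0571, 0.1346]
ee_rot: [0.249, 0.968, -0.0, -0.0]
ft_force: [0.9, 0.8, -0.1]
grip_width: 0.587
```

>>> {"op": "arm_command", "data": {"targets": "0 0 0 0 0 -0.177;0 0 0 0 0 -0.177;0 0 0 0 0 -0.177;0 0 0 0 0 0;0 0 0 0 0 0"}}

```text
clock: 44.12
position: [0.4515, 0.0573, 0.1347]
ee_rot: [-0.009, 1.0, 0.0, -0.0]
ft_force: [0.2, 0.3, 0.3]
grip_width: 0.584
```

```bash
python3 -c "
from h import *
goto([0.553,0.110,0.08],np.radians(94.3))
c=manip.camera('top'); cv2.imwrite('pics/t24z.png',cv2.resize(c['frame'][150:300,120:480,::-1],None,fx=2.2,fy=2.2))
"
```

```text
now [0.4515 0.0573 0.1347] jaw 91.03 tilt z [-6.e-04  2.e-04 -1.e+00]
shift now-frame mm [-102.5   50.8   54.6] final-frame [-105.2   44.9   54.7] turn [ 0.    -0.001 -0.057]
j [-1.14 -0.03  0.91  2.02  0.03  1.14  1.35] t 44.12 F [0.2 0.3 0.3] g 49.9
```

View pics/t24z.png

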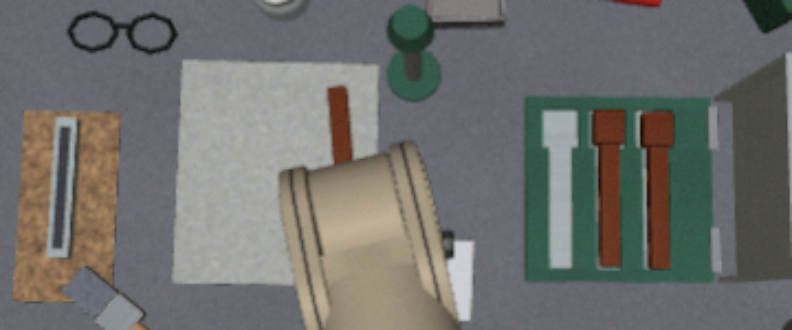

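>>> {"op": "arm_command", "data": {"targets": "0 0 0 0 0 -0.057;-35 15 0 0 0 0;-35 15 20 0 0 0;-35 15 34 0 0 0;0 0 0 0 0 0"}}

```text
clock: 44.8
position: [0.552, 0.111, 0.0764]
ee_rot: [-0.039, 0.999, -0.003, -0.003]
ft_force: [-0.3, -0.5, -0.2]
grip_width: 0.585
```

>>> {"op": "arm_command", "data": {"targets": "0 0 0 0 0 0;0 0 0 0 0 0"}}

```text
clock: 45.05
position: [0.5529, 0.1103, 0.0822]
ee_rot: [-0.039, 0.999, 0.001, 0.001]
ft_force: [-0.5, -0.5, 0.4]
grip_width: 0.585
```

```bash
python3 -c "
from h import *
goto([0.553,0.110,0.08],np.radians(94.3))
c=manip.camera('wrist'); save(c,'w25')
"
```

```text
now [0.5529 0.1103 0.0822] jaw 94.44 tilt z [ 0.0014  0.0023 -1.    ]
shift now-frame mm [-0.1 -0.3  2.2] final-frame [-0.1 -0.3  2.2] turn [0.002 0.002 0.002]
j [-1.01  0.41  0.9   1.81 -0.37  1.09  1.67] t 45.05 F [-0.5 -0.5  0.4] g 49.9
```

View pics/w25.png

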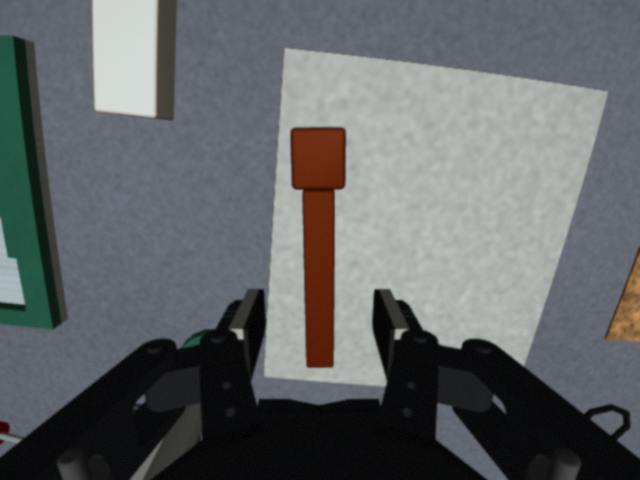

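>>> {"op": "arm_command", "data": {"targets": "0 -0.5 40 0.002 0.002 0;0 0 30 0 0 0;0 0 21.5 0 0 0;0 0 0 0 0 0;0 0 0 0 0 0"}}

```text
clock: 45.72
position: [0.5535, 0.1101, -0.0095]
ee_rot: [-0.039, 0.999, -0.001, -0.0]
ft_force: [0.0, 0.5, -0.2]
grip_width: 0.586
```

```bash
python3 -c "
from h import *
goto([0.553,0.110,-0.01],np.radians(94.3))
c=manip.camera('wrist'); save(c,'w26')
"
```

```text
now [ 0.5535  0.1101 -0.0095] jaw 94.52 tilt z [-5.0e-04 -1.2e-03 -1.0e+00]
shift now-frame mm [ 0.5 -0.1  0.5] final-frame [ 0.5 -0.1  0.5] turn [-0.001 -0.001  0.004]
j [-0.92  0.55  0.8   1.87 -0.48  0.93  1.75] t 45.73 F [ 0.   0.5 -0.2] g 50.1
```

View pics/w26.png

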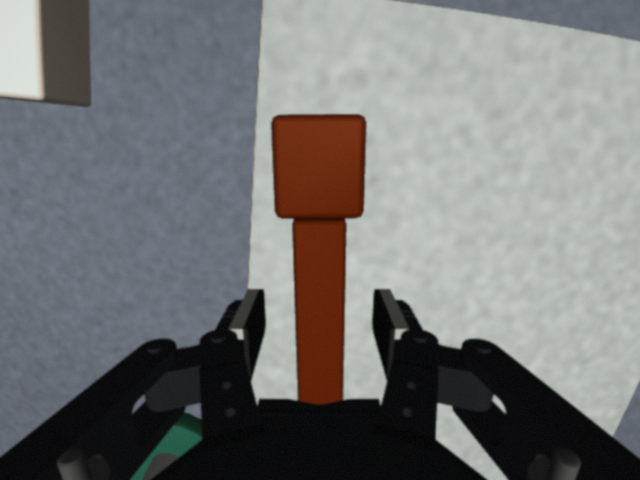

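>>> {"op": "arm_command", "data": {"targets": "0 0 0.5 0 0 0;0 0 0 0 0 0;0 0 0 0 0 0;0 0 0 0 0 0;0 0 0 0 0 0", "grip": 5, "squeeze": 70}}

```text
clock: 46.4
position: [0.5531, 0.1103, -0.0104]
ee_rot: [-0.04, 0.999, -0.001, -0.001]
ft_force: [-1.6, 0.6, 6.8]
grip_width: 0.239
```

>>> {"op": "arm_command", "data": {"targets": "0 0 -20 0 0 0;0 0 -40 0 0 0;0 0 -45 0 0 0;0 0 -45 0 0 0;0 0 0 0 0 0"}}

```text
clock: 47.02
position: [0.555, 0.1103, 0.1429]
ee_rot: [-0.039, 0.999, 0.0, 0.002]
ft_force: [0.6, -0.6, -2.0]
grip_width: 0.239
```

```bash
python3 -c "
from h import *
goto([0.45,0.08,0.14],np.radians(94.4))
c=manip.camera('wrist'); save(c,'w27')
"
```

```text
now [0.555  0.1103 0.1429] jaw 94.5 tilt z [ 3.4e-03  8.0e-04 -1.0e+00]
shift now-frame mm [107.1 -22.    2.5] final-frame [107.  -22.2   2.9] turn [0.001 0.003 0.002]
j [-1.05  0.35  0.95  1.75 -0.3   1.2   1.62] t 47.02 F [ 0.6 -0.6 -2. ] g 20.4
```

View pics/w27.png

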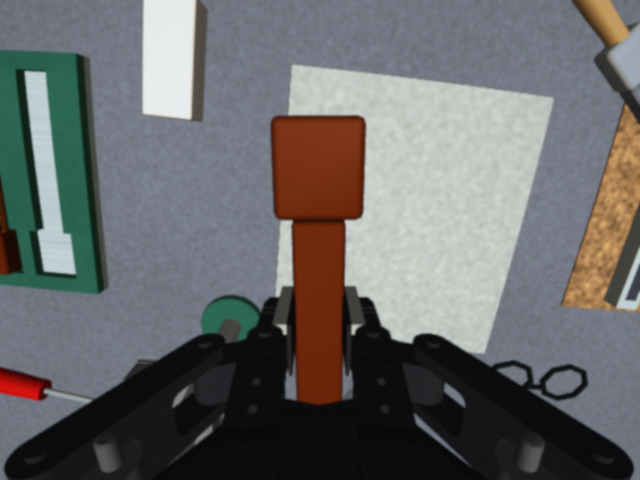

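>>> {"op": "arm_command", "data": {"targets": "53 -11 0 0 0.003 0;53 -11 0 0 0 0;0 0 0 0 0 0.177;0 0 0 0 0 0.177;0 0 0 0 0 0.177"}}

```text
clock: 47.7
position: [0.4564, 0.0823, 0.1401]
ee_rot: [0.228, 0.974, -0.002, -0.003]
ft_force: [-0.1, -0.5, -1.1]
grip_width: 0.235
```

>>> {"op": "arm_command", "data": {"targets": "0 0 0 0 0 0.177;0 0 0 0 0 0.177;0 0 0 0 0 0.177;0 0 0 0 0 0.177;0 0 0 0 0 0.177"}}

```text
clock: 48.32
position: [0.4565, 0.082, 0.14]
ee_rot: [0.623, 0.782, -0.004, -0.002]
ft_force: [-0.2, 0.0, -1.4]
grip_width: 0.235
```

>>> {"op": "arm_command", "data": {"targets": "0 0 0 0 0 0.177;0 0 0 0 0 0.177;0 0 0 0 0 0.177;0 0 0 0 0 0.177;0 0 0 0 0 0.177"}}

```text
clock: 48.95
position: [0.4565, 0.082, 0.14]
ee_rot: [0.898, 0.44, -0.004, 0.0]
ft_force: [0.2, 0.6, -1.1]
grip_width: 0.236
```

>>> {"op": "arm_command", "data": {"targets": "0 0 0 0 0 0.177;0 0 0 0 0 0.177;0 0 0 0 0 0.177;0 0 0 0 0 0.177;0 0 0 0 0 0.177"}}

```text
clock: 49.58
position: [0.4565, 0.082, 0.14]
ee_rot: [1.0, 0.013, -0.003, 0.002]
ft_force: [0.8, -0.5, -1.0]
grip_width: 0.235
```

>>> {"op": "arm_command", "data": {"targets": "0 0 0 0 0 0.046;0 0 0 0 0 0;0 0 0 0 0 0"}}

```text
clock: 49.95
position: [0.457, 0.0822, 0.1404]
ee_rot: [1.0, -0.006, -0.003, 0.002]
ft_force: [0.4, 0.3, -0.2]
grip_width: 0.233
```

```bash
python3 -c "
from h import *
goto([0.539,-0.140,0.14],np.radians(-90.7))
"
```

```text
now [0.457  0.0822 0.1404] jaw -90.68 tilt z [-0.006  -0.0032 -1.    ]
shift now-frame mm [ 84.7 221.2   0.6] final-frame [ 84.7 221.2   0.4] turn [0.003 0.006 0.   ]
j [-1.27 -0.    1.02  1.99  0.    1.16 -1.84] t 49.95 F [ 0.4  0.3 -0.2] g 19.9
```

>>> {"op": "arm_command", "data": {"targets": "5 50 0 0.003 0.006 0;5 50 0 0 0 0;20 50 0 0 0 0;25 45 0 0 0 0;29.5 26 15 0 0 0"}}

```text
clock: 50.58
position: [0.5402, -0.142, 0.126]
ee_rot: [1.0, -0.006, 0.001, 0.0]
ft_force: [1.2, 0.9, 1.4]
grip_width: 0.234
```

>>> {"op": "arm_command", "data": {"targets": "0 0 40 0 0 0;0 0 35 0 0 0;0 0 15 0 0 0;0 0 0 0 0 0;0 0 0 0 0 0"}}

```text
clock: 51.2
position: [0.5399, -0.1398, 0.0372]
ee_rot: [1.0, -0.006, 0.001, 0.0]
ft_force: [0.4, -0.9, -1.4]
grip_width: 0.237
```

>>> {"op": "arm_command", "data": {"targets": "0 0 0 0 0 0;0 0 0 0 0 0;0 0 0 0 0 0"}}

```text
clock: 51.58
position: [0.5392, -0.1397, 0.0362]
ee_rot: [1.0, -0.006, 0.001, -0.0]
ft_force: [0.1, 0.2, -0.4]
grip_width: 0.242
```

```bash
python3 -c "
from h import *
goto([0.539,-0.140,0.03],np.radians(-90.7))
c=manip.camera('wrist'); save(c,'w28')
i=cv2.imread('pics/w28.png'); cv2.imwrite('pics/w28z.png',cv2.resize(i[80:280,220:470],None,fx=3.0,fy=3,interpolation=cv2.INTER_CUBIC))
"
```

```text
now [ 0.5392 -0.1397  0.0362] jaw -90.74 tilt z [ 1.2e-03  2.0e-04 -1.0e+00]
shift now-frame mm [-0.2  0.3  6.2] final-frame [-0.2  0.3  6.2] turn [-0.    -0.001 -0.001]
j [-0.63  0.53  1.    1.87 -0.52  1.03 -0.99] t 51.58 F [ 0.1  0.2 -0.4] g 20.7
```

View pics/w28.png

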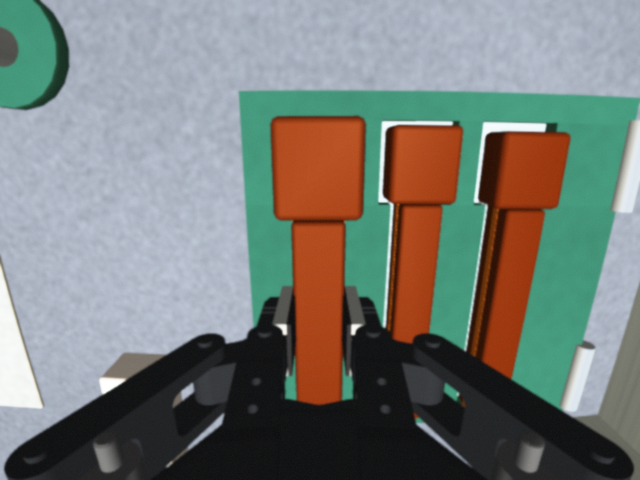

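View pics/w28z.png

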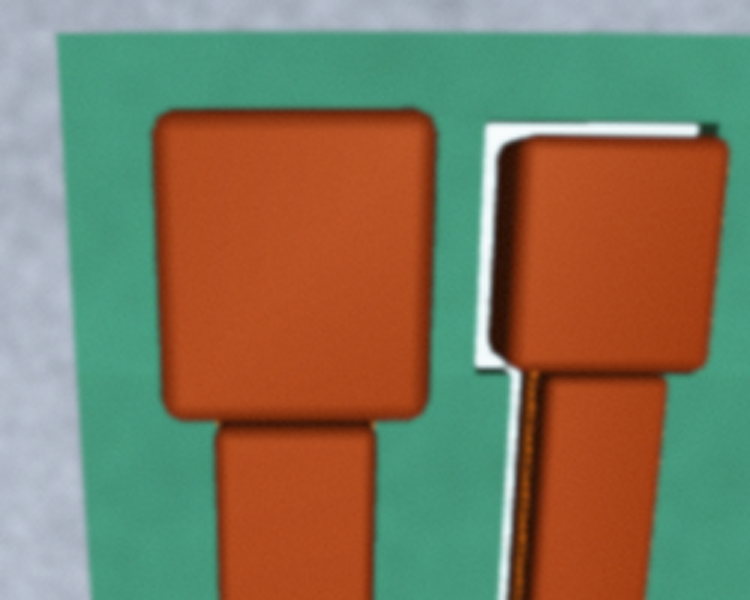

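Run:
```python
from fit import *
c=manip.camera('wrist'); o=manip.get_obs(); z=o['position'][2]
m=[(107,95),(92.5,20.5),(47.5,20.5),(92.5,-20.5),(92.5,-33.5),(47.5,-33.5),(107,-120)]
zz=np.array([(57,34),(486,124),(474,369),(718,124)],float)
px=np.r_[np.c_[220-.33+zz[:,0]/3,80-.33+zz[:,1]/3],[(483,123.5),(474,205),(636.5,98)]]
mb=[(90,18),(90,-18),(50,18),(50,-18),(50,11),(50,-11)]
zb=np.array([(152,108),(436,108),(161,419),(429,419),(215,422),(375,422)],float)
pb=np.c_[220-.33+zb[:,0]/3,80-.33+zb[:,1]/3]
report(c,m,px,mb,pb,.054,z+.037)
```

```text
carrier [ 0.5312 -0.1933 -0.0115] -0.66 err 2.1
block [ 0.5326 -0.1392 -0.0112] -0.64 err 1.6
block [ 0.5324 -0.1392 -0.011   0.0705] -0.63 err 0.6
nest 0.5318 -0.1393
```

>>> {"op": "arm_command", "data": {"targets": "-0.7 0 15 0 -0.001 0;0 0 10 0 0 0;0 0 6 0 0 0;0 0 0 0 0 0;0 0 0 0 0 0"}}

```text
clock: 52.3
position: [0.5385, -0.1399, 0.0051]
ee_rot: [1.0, -0.007, -0.0, 0.0]
ft_force: [-0.2, -0.1, -0.3]
grip_width: 0.235
```

>>> {"op": "arm_command", "data": {"targets": "0 0 4 0 0 0;0 0 2 0 0 0;0 0 1 0 0 0;0 0 0 0 0 0;0 0 0 0 0 0"}}

```text
clock: 52.92
position: [0.5383, -0.1398, -0.002]
ee_rot: [1.0, -0.007, -0.0, -0.0]
ft_force: [-0.8, 0.3, -1.1]
grip_width: 0.237
```

>>> {"op": "arm_command", "data": {"targets": "0 0 2 0 0 0;0 0 0.7 0 0 0;0 0 0 0 0 0"}}

```text
clock: 53.3
position: [0.5383, -0.1398, -0.0048]
ee_rot: [1.0, -0.007, -0.0, -0.0]
ft_force: [-0.1, 0.8, -1.0]
grip_width: 0.238
```

```bash
python3 -c "
from h import *
goto([0.539,-0.140,0.0],np.radians(-90.7))
c=manip.camera('wrist'); save(c,'w29')
"
```

```text
now [ 0.5383 -0.1398 -0.0048] jaw -90.75 tilt z [-3.e-04  1.e-04 -1.e+00]
shift now-frame mm [ 0.7  0.2 -4.8] final-frame [ 0.7  0.2 -4.8] turn [-0.     0.    -0.001]
j [-0.58  0.59  0.94  1.89 -0.58  0.96 -0.95] t 53.3 F [-0.1  0.8 -1. ] g 20.3
```

View pics/w29.png

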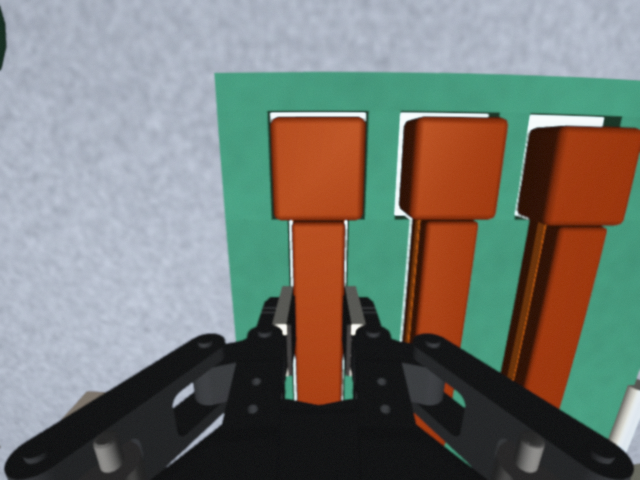

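>>> {"op": "arm_command", "data": {"targets": "0 0 0.7 0 0 0;0 0 0 0 0 0;0 0 0 0 0 0;0 0 0 0 0 0", "grip": 36}}

```text
clock: 53.85
position: [0.5383, -0.1397, -0.0055]
ee_rot: [1.0, -0.007, -0.0, -0.0]
ft_force: [-0.5, 0.2, 0.6]
grip_width: 0.422
```

>>> {"op": "arm_command", "data": {"targets": "0 0 -20 0 0 0;0 0 -50 0 0 0;0 0 -50 0 0 0;0 0 -50 0 0 0;0 0 -50 0 0 0"}}

```text
clock: 54.48
position: [0.538, -0.1402, 0.2174]
ee_rot: [1.0, -0.007, 0.0, -0.0]
ft_force: [1.7, 0.5, 1.1]
grip_width: 0.421
```

>>> {"op": "arm_command", "data": {"targets": "0 0 -50 0 0 0;0 0 0 0 0 0;0 0 0 0 0 0"}}

```text
clock: 54.85
position: [0.5381, -0.1398, 0.2646]
ee_rot: [1.0, -0.007, -0.0, -0.0]
ft_force: [-1.2, -0.6, -0.5]
grip_width: 0.421
```

```bash
python3 -c "
from h import *
goto([0.53,-0.27,0.27],np.radians(0))
c=manip.camera('wrist'); save(c,'w30')
c=manip.camera('scene'); cv2.imwrite('pics/s30z.png',cv2.resize(c['frame'][200:350,150:350,::-1],None,fx=4,fy=4,interpolation=cv2.INTER_CUBIC))
# predict shell corners
for th in (1.62,1.7,1.8):
    h=np.array([.5298,-.3153,.019]); P=[]
    for x in(-.107,.107):
        for (r,o) in((.217,.026),(.217,0)):
            P.append(h+[x,r*np.cos(th)-o*np.sin(th),r*np.sin(th)+o*np.cos(th)])
    print(th,((w2pix(c,P)-[150,200])*4).round(0).tolist())
"
```

```text
now [ 0.5381 -0.1398  0.2646] jaw -90.77 tilt z [-1.e-04  7.e-04 -1.e+00]
shift now-frame mm [ -6.3 130.2  -5.5] final-frame [-130.2   -8.1   -5.4] turn [-1.000e-03 -0.000e+00 -1.584e+00]
j [-0.82  0.29  1.22  1.6  -0.27  1.44 -1.16] t 54.85 F [-1.2 -0.6 -0.5] g 35.9
1.62 [[108.0, 131.0], [143.0, 106.0], [395.0, 305.0], [430.0, 275.0]]
1.7 [[85.0, 152.0], [120.0, 124.0], [372.0, 329.0], [407.0, 296.0]]
1.8 [[57.0, 180.0], [91.0, 148.0], [343.0, 361.0], [378.0, 325.0]]
```

View pics/w30.png

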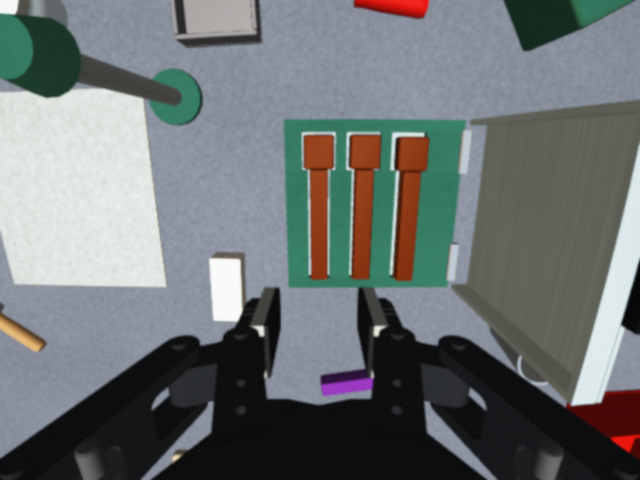

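View pics/s30z.png

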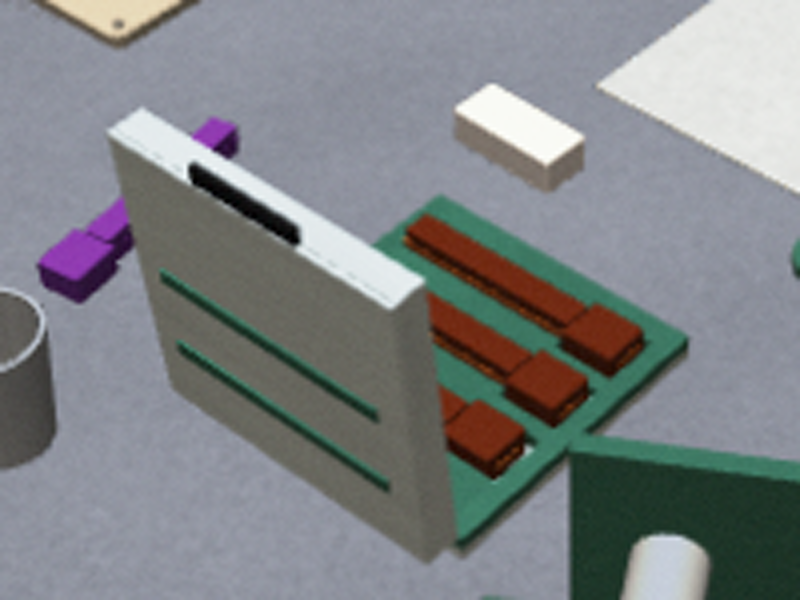

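>>> {"op": "arm_command", "data": {"targets": "0 0 0 0 0 -0.17;0 0 0 0 0 -0.17;0 0 0 0 0 -0.17", "grip": 0}}

```text
clock: 55.32
position: [0.5377, -0.1397, 0.2635]
ee_rot: [0.969, 0.248, -0.001, -0.0]
ft_force: [-0.1, 0.1, -0.8]
grip_width: -0.002
```

```bash
python3 -c "
from h import *
goto([0.53,-0.27,0.27],np.radians(0)); print(manip.get_obs()['joint_pos'].round(3))
"
```

```text
now [ 0.5377 -0.1397  0.2635] jaw -61.23 tilt z [-0.0021 -0.     -1.    ]
shift now-frame mm [-69.5 110.4  -6.4] final-frame [-130.3   -7.7   -6.5] turn [-2.000e-03  1.000e-03 -1.069e+00]
j [-0.75  0.25  1.11  1.6  -0.22  1.43 -0.7 ] t 55.33 F [-0.1  0.1 -0.8] g -0.1
[-0.754  0.245  1.107  1.603 -0.22   1.433 -0.697]
```

>>> {"op": "arm_command", "data": {"targets": "0 0 0 0 0 -0.175;0 0 0 0 0 -0.175;0 0 0 0 0 -0.175;0 0 0 0 0 -0.175;0 0 0 0 0 -0.175"}}

```text
clock: 55.95
position: [0.5378, -0.1398, 0.2635]
ee_rot: [0.772, 0.636, -0.001, -0.001]
ft_force: [-0.5, -0.0, 1.1]
grip_width: 0.002
```

>>> {"op": "arm_command", "data": {"targets": "0 0 0 0 0 -0.175;0 0 0 0 0 -0.019;0 0 0 0 0 0"}}

```text
clock: 56.32
position: [0.5381, -0.1398, 0.264]
ee_rot: [0.71, 0.704, -0.0, -0.0]
ft_force: [-0.2, -0.1, -0.3]
grip_width: 0.001
```

```bash
python3 -c "
from h import *
goto([0.53,-0.42,0.275],np.radians(0)); print(manip.get_obs()['joint_pos'].round(3))
"
```

```text
now [ 0.5381 -0.1398  0.264 ] jaw -0.49 tilt z [-0.0012  0.     -1.    ]
shift now-frame mm [-280.2   -5.7  -10.9] final-frame [-280.2   -8.1  -11. ] turn [-0.001 -0.    -0.008]
j [-0.62  0.2   0.93  1.6  -0.16  1.43  0.31] t 56.33 F [-0.2 -0.1 -0.3] g 0.0
[-0.622  0.199  0.926  1.598 -0.16   1.426  0.309]
```

>>> {"op": "arm_command", "data": {"targets": "-40 0 -6 0 0 -0.008;-40 -2 -5 0 0 0;-40 -2 0 0 0 0;0 0 0 0 0 0;0 0 0 0 0 0"}}

```text
clock: 56.95
position: [0.5346, -0.2592, 0.2751]
ee_rot: [0.707, 0.708, -0.0, -0.0]
ft_force: [0.5, -0.6, 0.4]
grip_width: 0.003
```

```bash
python3 -c "
from h import *
goto([0.53,-0.42,0.275],np.radians(0)); print(manip.get_obs()['joint_pos'].round(3))
c=manip.camera('scene'); save(c,'s31')
"
```

```text
now [ 0.5346 -0.2592  0.2751] jaw 0.09 tilt z [-9.e-04  3.e-04 -1.e+00]
shift now-frame mm [-1.608e+02 -4.800e+00  1.000e-01] final-frame [-1.608e+02 -4.600e+00  1.000e-01] turn [-0.001 -0.     0.002]
j [-0.37  0.33  0.96  1.48 -0.27  1.47  0.59] t 56.95 F [ 0.5 -0.6  0.4] g 0.2
[-0.372  0.328  0.962  1.48  -0.268  1.475  0.593]
```

View pics/s31.png

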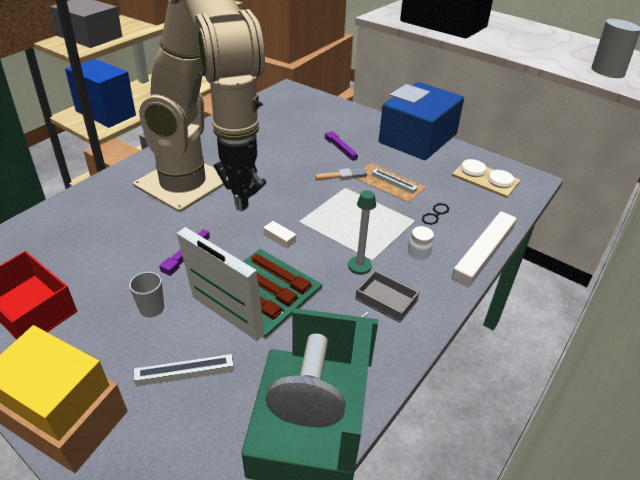

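>>> {"op": "arm_command", "data": {"targets": "-42 -1 0 0 0 0;-42 -1 0 0 0 0;-42 -1 0 0 0 0;-42 -1 0 0 0 0;0 0 0 0 0 0"}}

```text
clock: 57.62
position: [0.5297, -0.4299, 0.2748]
ee_rot: [0.707, 0.707, -0.001, -0.0]
ft_force: [-0.3, 0.2, 0.3]
grip_width: 0.0
```

>>> {"op": "arm_command", "data": {"targets": "0 0 0 0 0 0;0 0 0 0 0 0"}}

```text
clock: 57.88
position: [0.5322, -0.4259, 0.2756]
ee_rot: [0.705, 0.709, 0.0, -0.0]
ft_force: [-0.4, -0.5, 0.8]
grip_width: 0.0
```

```bash
python3 -c "
from h import *
goto([0.53,-0.42,0.18],np.radians(0)); print(manip.get_obs()['joint_pos'].round(3))
c=manip.camera('scene'); save(c,'s32')
c=manip.camera('wrist'); save(c,'w32')
"
```

```text
now [ 0.5322 -0.4259  0.2756] jaw 0.32 tilt z [ 4.e-04  8.e-04 -1.e+00]
shift now-frame mm [ 5.8 -2.2 95.6] final-frame [ 5.9 -2.2 95.6] turn [ 0.    -0.001  0.006]
j [ 0.04  0.57  0.92  1.21 -0.44  1.56  0.89] t 57.88 F [-0.4 -0.5  0.8] g 0.0
[ 0.044  0.566  0.922  1.215 -0.442  1.562  0.893]
```

View pics/s32.png

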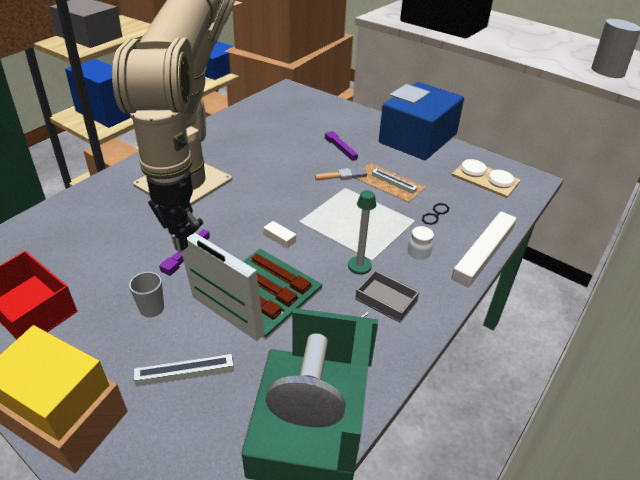

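View pics/w32.png

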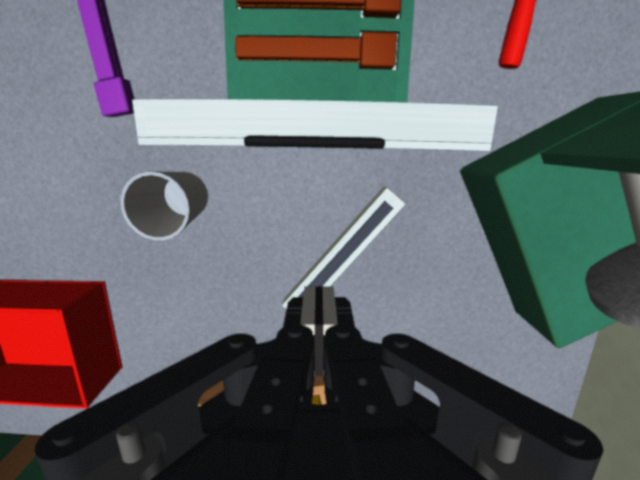

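>>> {"op": "arm_command", "data": {"targets": "6 -2 45 0 0 0.006;0 0 41 0 0 0;0 0 0 0 0 0;0 0 0 0 0 0;0 0 0 0 0 0"}}

```text
clock: 58.6
position: [0.5295, -0.4225, 0.1916]
ee_rot: [0.708, 0.706, 0.0, 0.001]
ft_force: [-0.3, -0.1, 0.4]
grip_width: 0.004
```

```bash
python3 -c "
from h import *
goto([0.53,-0.42,0.19],np.radians(0))
c=manip.camera('scene'); cv2.imwrite('pics/s33z.png',cv2.resize(c['frame'][130:340,100:380,::-1],None,fx=2.8,fy=2.8))
c=manip.camera('wrist'); save(c,'w33')
"
```

```text
now [ 0.5295 -0.4225  0.1916] jaw -0.16 tilt z [ 0.002  -0.0017 -1.    ]
shift now-frame mm [2.5 0.5 1.6] final-frame [2.5 0.5 1.6] turn [ 0.002  0.002 -0.003]
j [ 0.02  0.59  0.9   1.37 -0.46  1.4   0.91] t 58.6 F [-0.3 -0.1  0.4] g 0.3
```

View pics/s33z.png

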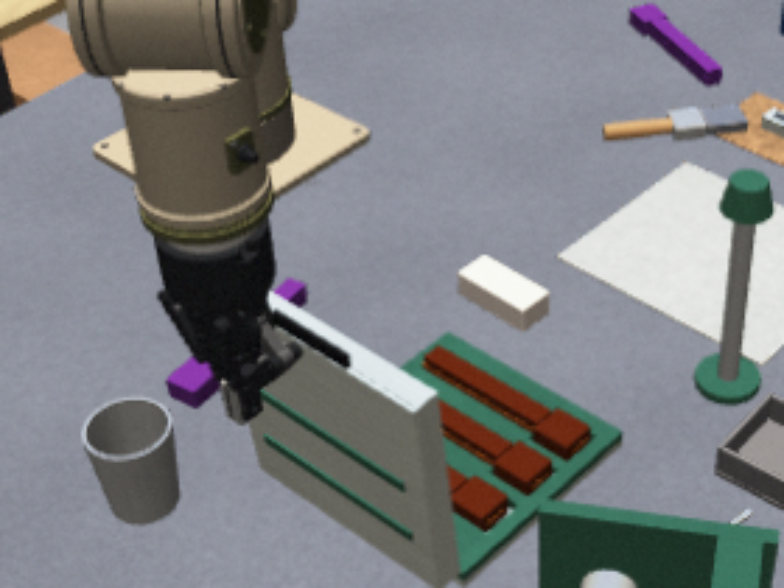

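View pics/w33.png

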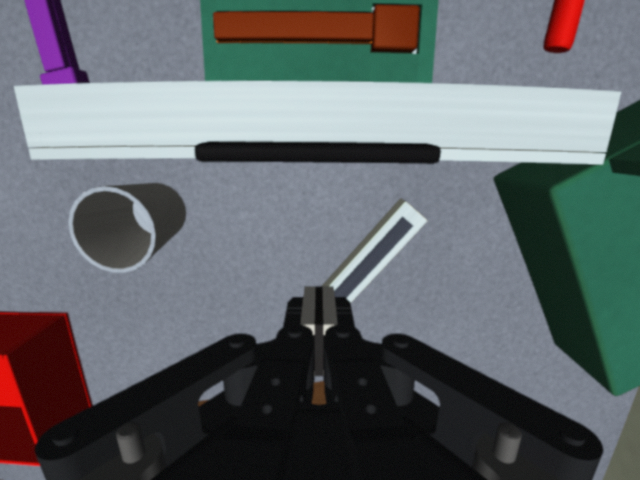

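>>> {"op": "arm_command", "data": {"targets": "30 0 0 0 0 0;20 0 0 0 0 0;5 0 0 0 0 0;0 0 0 0 0 0;0 0 0 0 0 0"}}

```text
clock: 59.32
position: [0.5287, -0.3677, 0.1896]
ee_rot: [0.709, 0.706, -0.0, 0.0]
ft_force: [0.1, 0.4, -0.3]
grip_width: -0.0
```

```bash
python3 -c "
from h import *
goto([0.53,-0.36,0.19],np.radians(0))
c=manip.camera('wrist'); save(c,'w34')
"
```

```text
now [ 0.5287 -0.3677  0.1896] jaw -0.23 tilt z [-4.e-04 -4.e-04 -1.e+00]
shift now-frame mm [ 7.8  1.3 -0.4] final-frame [ 7.7  1.3 -0.4] turn [-0.     0.    -0.004]
j [-0.12  0.51  0.93  1.47 -0.41  1.36  0.83] t 59.33 F [ 0.1  0.4 -0.3] g -0.0
```

View pics/w34.png

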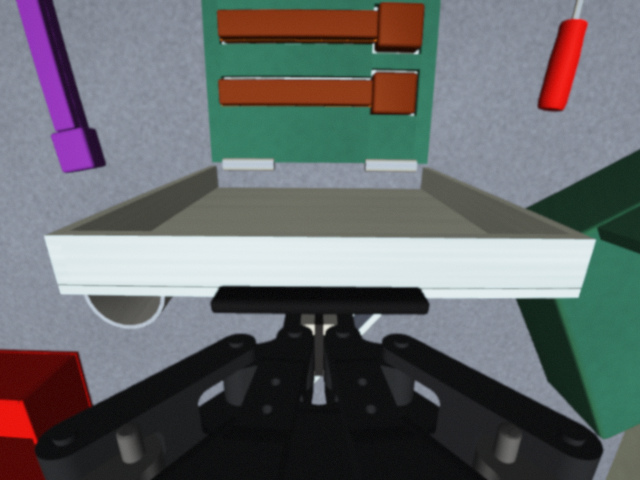

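>>> {"op": "arm_command", "data": {"targets": "8 0 0 0 0 0;8 0 0 0 0 0;8 0 -1 0 0 0;8 0 -1 0 0 0;0 0 0 0 0 0"}}

```text
clock: 60.0
position: [0.5296, -0.3333, 0.1914]
ee_rot: [0.708, 0.707, 0.0, -0.001]
ft_force: [0.6, -0.8, 0.7]
grip_width: 0.002
```

```bash
python3 -c "
from h import *
goto([0.53,-0.3185,0.1936],np.radians(0))
c=manip.camera('wrist'); save(c,'w35')
"
```

```text
now [ 0.5296 -0.3333  0.1914] jaw -0.07 tilt z [-3.0e-04  1.3e-03 -1.0e+00]
shift now-frame mm [14.8  0.4 -2.2] final-frame [14.8  0.4 -2.2] turn [-0.    -0.001 -0.001]
j [-0.2   0.47  0.94  1.52 -0.38  1.35  0.78] t 60.0 F [ 0.6 -0.8  0.7] g 0.1
```

View pics/w35.png

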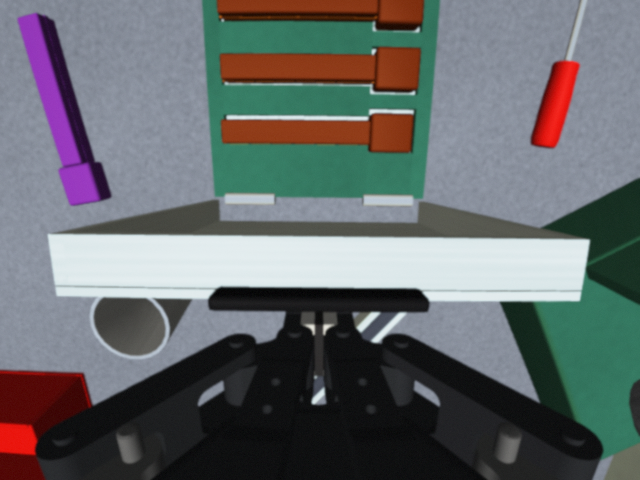

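>>> {"op": "arm_command", "data": {"targets": "11 0 -1 0 0 0;11 0 0 0 0 0;11 0 1 0 0 0;11 0 2 0 0 0;10 0 2 0 0 0"}}

```text
clock: 60.68
position: [0.5295, -0.2798, 0.1875]
ee_rot: [0.708, 0.706, 0.0, -0.0]
ft_force: [0.8, -1.1, 0.1]
grip_width: -0.0
```

>>> {"op": "arm_command", "data": {"targets": "9.5 0 2.5 0 0 0;9.5 0 3 0 0 0;9 0 3.5 0 0 0;9 0 4 0 0 0;8.5 0 4 0 0 0"}}

```text
clock: 61.3
position: [0.5296, -0.2346, 0.1702]
ee_rot: [0.708, 0.706, 0.0, -0.0]
ft_force: [1.3, -1.7, 0.2]
grip_width: -0.0
```

```bash
python3 -c "
from h import *
goto([0.53,-0.2425,0.175],np.radians(0))
c=manip.camera('wrist'); save(c,'w36')
c=manip.camera('scene'); cv2.imwrite('pics/s36z.png',cv2.resize(c['frame'][130:340,100:380,::-1],None,fx=2.8,fy=2.8))
"
```

```text
now [ 0.5296 -0.2346  0.1702] jaw -0.15 tilt z [ 0.e+00  1.e-04 -1.e+00]
shift now-frame mm [-7.9  0.4 -4.8] final-frame [-7.9  0.4 -4.8] turn [ 0.    -0.    -0.003]
j [-0.43  0.36  0.96  1.68 -0.31  1.26  0.59] t 61.3 F [ 1.3 -1.7  0.2] g -0.0
```

View pics/w36.png

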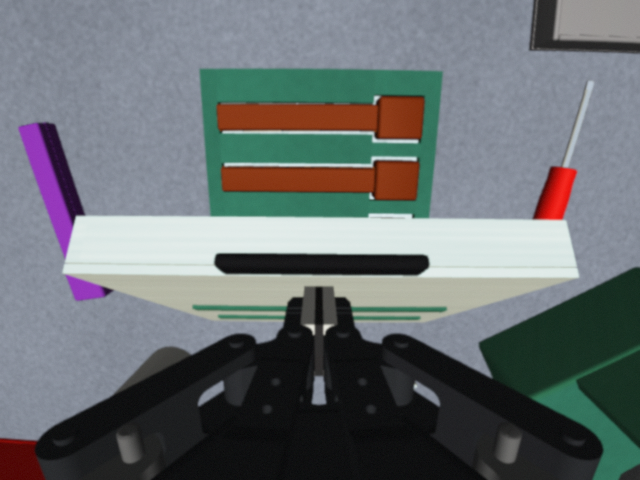

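View pics/s36z.png

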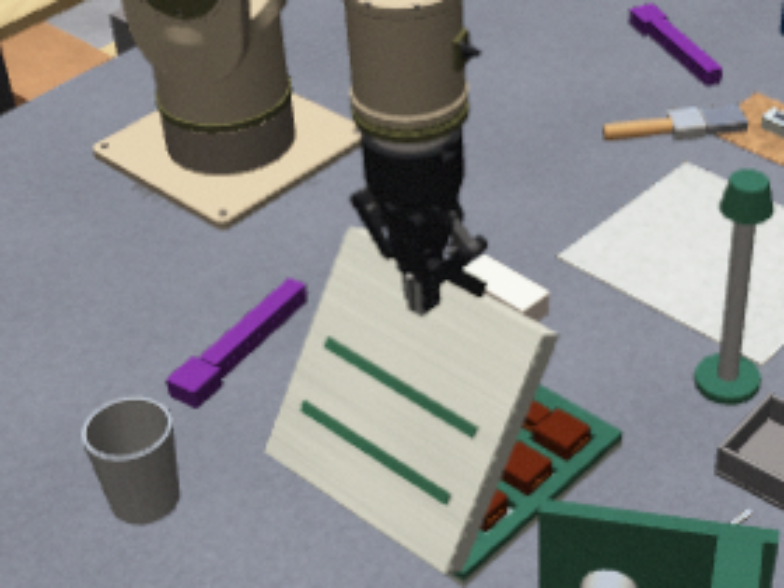

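>>> {"op": "arm_command", "data": {"targets": "9 0 5 0 0 0;9 0 5 0 0 0;8 0 6 0 0 0;9.7 0 8.8 0 0 0;9.7 0 8.8 0 0 0"}}

```text
clock: 62.02
position: [0.5297, -0.189, 0.1362]
ee_rot: [0.708, 0.706, 0.0, -0.0]
ft_force: [1.0, -1.1, 0.7]
grip_width: -0.0
```

>>> {"op": "arm_command", "data": {"targets": "9.5 0 8.8 0 0 0;7.8 0 9 0 0 0;6 0 9 0 0 0;5 0 9 0 0 0;5 0 5 0 0 0"}}

```text
clock: 62.65
position: [0.5294, -0.1565, 0.0954]
ee_rot: [0.708, 0.706, -0.0, -0.0]
ft_force: [1.1, -1.0, 0.7]
grip_width: 0.0
```

```bash
python3 -c "
from h import *
goto([0.53,-0.14,0.061],np.radians(0))
c=manip.camera('wrist'); save(c,'w37')
c=manip.camera('scene'); cv2.imwrite('pics/s37z.png',cv2.resize(c['frame'][130:340,100:380,::-1],None,fx=2.8,fy=2.8))
"
```

```text
now [ 0.5294 -0.1565  0.0954] jaw -0.18 tilt z [-9.e-04 -2.e-04 -1.e+00]
shift now-frame mm [16.5  0.6 34.4] final-frame [16.5  0.6 34.4] turn [-0.001  0.    -0.003]
j [-0.56  0.37  0.92  1.83 -0.33  1.1   0.48] t 62.65 F [ 1.1 -1.   0.7] g 0.0
```

View pics/s37z.png

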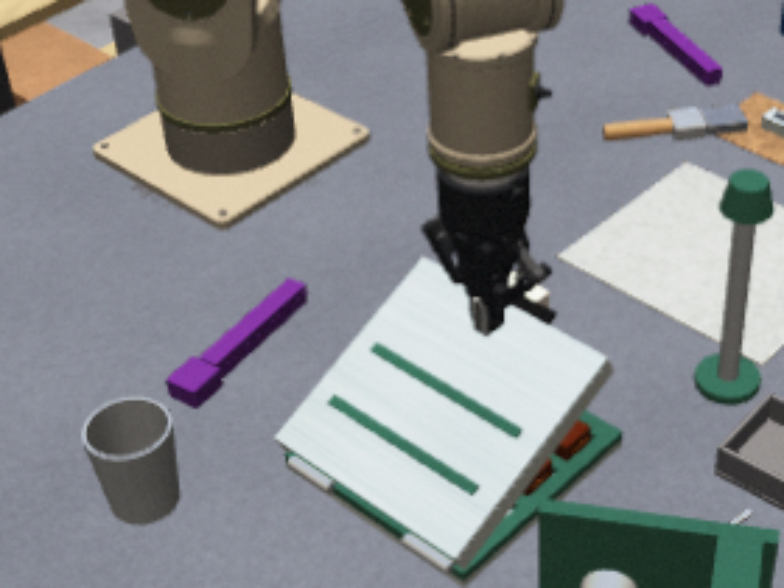

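>>> {"op": "arm_command", "data": {"targets": "4 0 9 0 0 0;4 0 9 0 0 0;3.5 0 9 0 0 0;3 0 8 0 0 0;2 0 7 0 0 0"}}

```text
clock: 63.38
position: [0.5296, -0.1398, 0.0535]
ee_rot: [0.708, 0.706, -0.0, -0.0]
ft_force: [-0.4, 0.8, -0.1]
grip_width: -0.003
```

>>> {"op": "arm_command", "data": {"targets": "1.5 0 6 0 0 0;1.5 0 6 0 0 0;1 0 4 0 0 0;0 0 0 0 0 0"}}

```text
clock: 63.88
position: [0.5295, -0.1361, 0.0378]
ee_rot: [0.708, 0.706, -0.0, -0.0]
ft_force: [0.1, -0.4, -0.2]
grip_width: 0.001
```

```bash
python3 -c "
from h import *
goto([0.53,-0.131,0.023],np.radians(0))
c=manip.camera('scene'); cv2.imwrite('pics/s38z.png',cv2.resize(c['frame'][130:340,100:380,::-1],None,fx=2.8,fy=2.8))
"
```

```text
now [ 0.5295 -0.1361  0.0378] jaw -0.17 tilt z [-8.e-04 -1.e-04 -1.e+00]
shift now-frame mm [ 5.1  0.5 14.8] final-frame [ 5.1  0.5 14.8] turn [-0.001  0.    -0.003]
j [-0.55  0.44  0.87  1.89 -0.4   0.99  0.49] t 63.88 F [ 0.1 -0.4 -0.2] g 0.1
```

View pics/s38z.png

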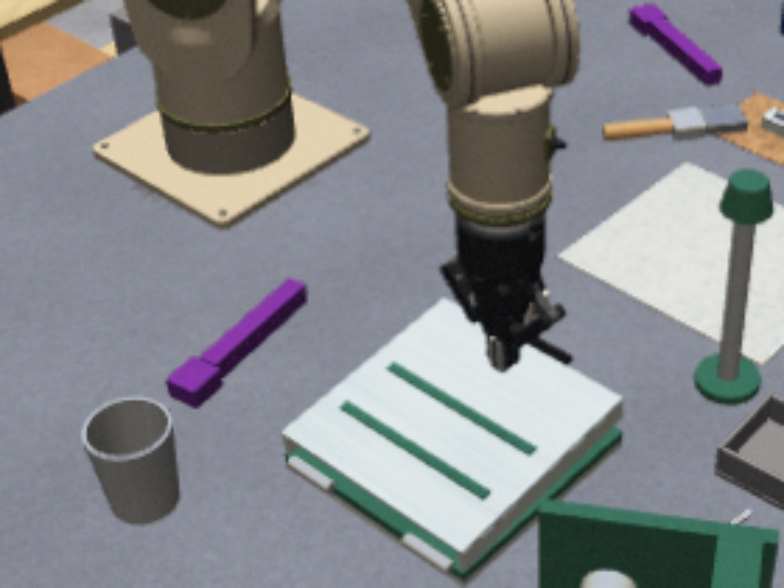

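>>> {"op": "arm_command", "data": {"targets": "0.5 0 3 0 0 0;0 0 3 0 0 0;0 0 2 0 0 0;0 0 0 0 0 0"}}

```text
clock: 64.42
position: [0.5296, -0.1356, 0.0299]
ee_rot: [0.708, 0.706, -0.0, -0.0]
ft_force: [-0.6, -0.4, -0.3]
grip_width: 0.005
```

>>> {"op": "arm_command", "data": {"targets": "0.5 0 2 0 0 0;0 0 2 0 0 0;0 0 0 0 0 0"}}

```text
clock: 64.8
position: [0.5296, -0.135, 0.0259]
ee_rot: [0.708, 0.706, -0.0, -0.0]
ft_force: [-0.3, 0.0, 0.8]
grip_width: -0.003
```

>>> {"op": "arm_command", "data": {"targets": "0 0 1.5 0 0 0;0 0 1 0 0 0;0 0 0 0 0 0"}}

```text
clock: 65.18
position: [0.5296, -0.1351, 0.0235]
ee_rot: [0.708, 0.706, -0.0, -0.0]
ft_force: [0.4, -0.1, 0.7]
grip_width: 0.001
```

>>> {"op": "arm_command", "data": {"targets": "0 0 1 0 0 0;0 0 1 0 0 0;0 0 0 0 0 0"}}

```text
clock: 65.55
position: [0.5298, -0.135, 0.0218]
ee_rot: [0.708, 0.706, 0.0, -0.0]
ft_force: [-1.7, 1.2, 3.1]
grip_width: -0.0
```

```bash
python3 -c "
from h import *
goto([0.53,-0.131,0.023],np.radians(0))
c=manip.camera('scene'); cv2.imwrite('pics/s39z.png',cv2.resize(c['frame'][200:340,180:360,::-1],None,fx=4.2,fy=4.2,interpolation=cv2.INTER_CUBIC))
c=manip.camera('wrist'); save(c,'w39')
"
```

```text
now [ 0.5298 -0.135   0.0218] jaw -0.16 tilt z [-2.e-04  3.e-04 -1.e+00]
shift now-frame mm [ 4.   0.2 -1.2] final-frame [ 4.   0.2 -1.2] turn [-0.    -0.    -0.003]
j [-0.53  0.46  0.85  1.9  -0.42  0.97  0.51] t 65.55 F [-1.7  1.2  3.1] g -0.0
```

View pics/s39z.png

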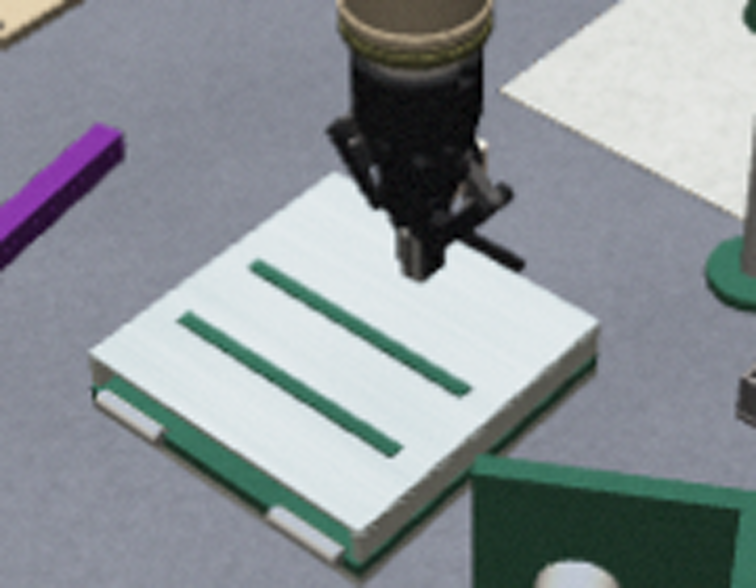

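View pics/w39.png

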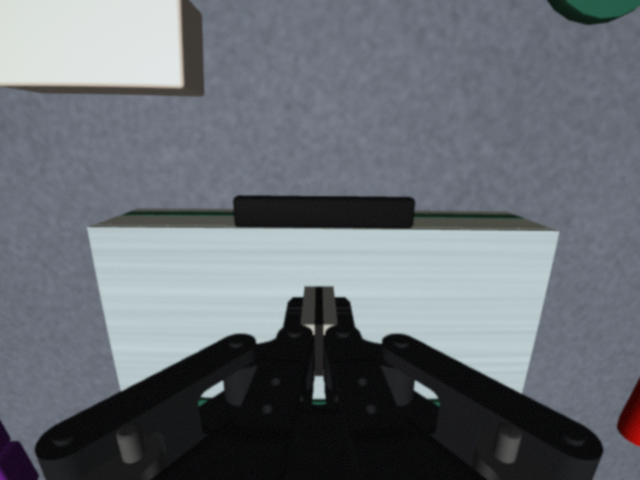

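>>> {"op": "arm_command", "data": {"targets": "0 0 0.7 0 0 0;0 0 0 0 0 0;0 0 0 0 0 0"}}

```text
clock: 66.03
position: [0.5299, -0.135, 0.0217]
ee_rot: [0.708, 0.706, 0.0, -0.0]
ft_force: [-5.3, 1.6, 14.7]
grip_width: -0.001
```

>>> {"op": "arm_command", "data": {"targets": "0 0 -3 0 0 0;0 0 -30 0 0 0;0 0 -50 0 0 0;0 0 -50 0 0 0;0 0 -50 0 0 0"}}

```text
clock: 66.65
position: [0.5295, -0.1352, 0.2054]
ee_rot: [0.708, 0.706, -0.0, -0.0]
ft_force: [0.9, 1.6, 0.2]
grip_width: -0.003
```

>>> {"op": "arm_command", "data": {"targets": "50 -40 0 0 0 0;50 -40 0 0 0 0;50 -20 0 0 0 0;0 0 0 0 0 0;0 0 0 0 0 0"}}

```text
clock: 67.28
position: [0.4324, 0.0122, 0.204]
ee_rot: [0.708, 0.706, 0.0, -0.0]
ft_force: [0.6, -0.5, 0.5]
grip_width: -0.001
```

Run:
```python
from h import *
c=manip.camera('scene'); save(c,'s40'); cv2.imwrite('pics/s40z.png',cv2.resize(c['frame'][200:340,180:360,::-1],None,fx=4.2,fy=4.2,interpolation=cv2.INTER_CUBIC))
h=np.array([.5298,-.3153,.019]); 
for th in (0,.04,.08):
    P=[h+[x,r*np.cos(th)-.026*np.sin(th)+(-.0115*x),r*np.sin(th)+.026*np.cos(th)] for x in(-.107,.107) for r in (.0,.217)]
    print(th,((w2pix(c,P)-[180,200])*4.2).round(0).tolist())
c=manip.camera('top'); save(c,'t40'); cv2.imwrite('pics/t40z.png',cv2.resize(c['frame'][130:310,100:500,::-1],None,fx=2,fy=2))
```

```text
0 [[81.0, 356.0], [330.0, 170.0], [353.0, 537.0], [595.0, 319.0]]
0.04 [[80.0, 357.0], [328.0, 160.0], [351.0, 538.0], [594.0, 310.0]]
0.08 [[79.0, 358.0], [326.0, 151.0], [350.0, 539.0], [593.0, 301.0]]
```

View pics/s40z.png

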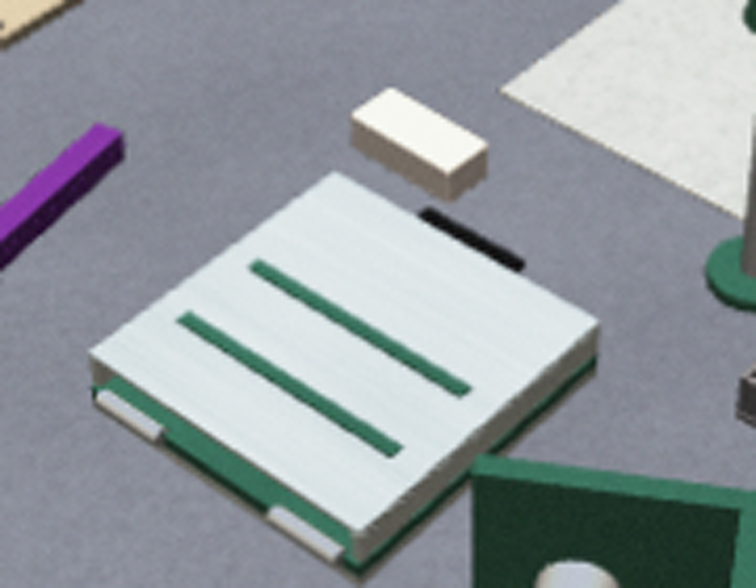

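View pics/t40z.png

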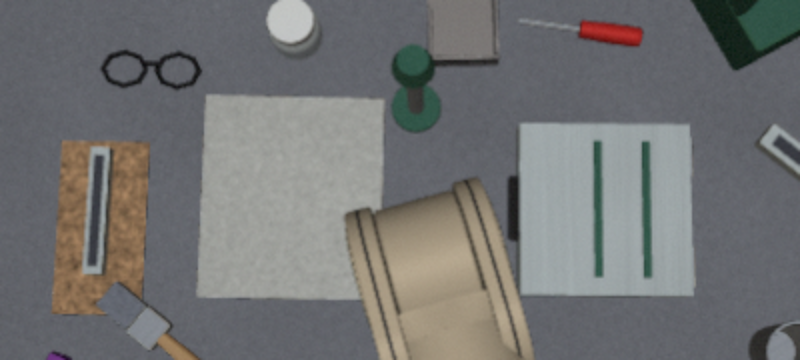

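```bash
python3 -c "
from h import *
o=manip.get_obs(); print(o['clock'],o['ft_force'],abs(o['joint_velocities']).max())
print(manip.hand_in())"
```

```text
67.375 [-0.53907163  0.08246225 -0.34689544] 0.007577410557259448
the job is handed in; nothing more can be done
None
```

I did every step of the job and handed it in at about 67 s; the interface reports no verdict. The bar is on the cork pad, all three brown blocks are turned round and seated in the nests, and the shell is shut.

What the last checks showed:
- **Bar:** it lies flat on the pad, about 20–25 mm from the pad's middle (limit 45 mm). I set it off-centre to keep clear of the brush on the pad's corner.
- **Blocks:** fitting the wrist pictures just above each nest put every block within about 2 mm of its nest point, and I corrected what was left before lowering. In the picture taken before closing, all three were fully down, broad ends in the broad pockets. They are hidden now that the shell is shut, so I could not look again.
- **Shell:** it came to a hard stop, with force rising to 14.7 N at the expected height. In the last scene picture its corners match the shut position and not 0.04 rad open.
- **Everything else:** the bystanders in the last scene and top pictures looked unmoved. I saw no contact with the post or between a carried block and the raised shell, and the arm was clear of everything at hand-in.

Two things did not go to plan:
- **First grasp on the bar:** it closed on nothing. The pictures showed the real fingertips about 34 mm behind where the stated tool point implies. I allowed for that in every later grasp and placing, and those all worked.
- **Shell pressing force:** the 14.7 N final press was above the 2 to 6 N suggested for the shell. It lasted only a moment, against the shut stop.

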